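# Glaze two amber lamp bezels

### The arm

A 6-joint arm with a two-finger parallel gripper is mounted at the origin on a cart in front of the work surface, level with it; the furniture and walls round the work are solid. World frame = base frame: x ahead of the robot, y to its left, z up, the work surface at z = 0. Lengths are in m, angles in rad, forces in N, time in s.
With the tool pointing down it reaches from about 0.35 to 0.85 m from the base axis. Payload 8.1 kg.
Tool frame: the origin (TCP) lies midway between the tips of the shut fingers; the grasp point (between the pads) lies 19 mm behind it; z points along the fingers, y is the direction in which the jaws open and shut (so a half turn about z gives the same grasp; the last joint's range is limited). The gripper opens to 85 mm and grips with 20 to 120 N. Pads are 22 mm wide; open, the fingers measure 114 mm over their backs; the gripper's body (76 mm by 85 mm) begins 54 mm behind the grasp point. The pads swing forward as they close: fully open they stand 13 mm farther back than shut.
Start: joints at [-1.221, 0.13, 1.488, -0, 1.523, -0.085], TCP at [0.253, -0.544, 0.231] pointing down, gripper open.
Joint ranges: [-2.96, 2.96], [-0.89, 2.26], [0.02, 2.5], [-1.34, 4.48], [0, 2.73], [-2.66, 2.66]. Speed limits (rad/s): [2.39, 2.39, 2.79, 3.14, 3.14, 3.14].

### API

Orientations are given as a unit quaternion [x, y, z, w].
In Python, from plant import get_state, snapshot, close_job, boxes_of, silhouettes gives the robot as it stands.
- The arm moves only by the shell command python3 -m creep 'ROWS' [FORCE]. ROWS is JSON, a list of rows, each an object with "delta_pos": the shift along the tool's x, y, z in m, a list of three; "angular": the turn, a rotation vector about the tool's x, y, z in degrees, a list of three; "claw": the closure, from 0 (fully open) to 1 (shut). In form: [{"delta_pos": [dx, dy, dz], "angular": [ax, ay, az], "claw": claw}, ...]. A call has 1 to 5 rows; each row is the pose to reach, as a shift and turn from the pose commanded when the call began, along the tool's axes at that moment; what a row does not reach only later rows make up. A row lasts 1/10 s, in which the tool goes at most 50 mm and 8.59 degrees, less where a joint would pass 70% of its speed; a pose out of reach is approached as far as the arm can. A call with a gripper value outside its range is refused whole. The fingers move at their own pace and stop on an object; FORCE is the grip in N (left out, the last holds). Time passes only in rows, so rows that repeat a pose let the fingers close. It gives the time, the measured TCP pose, the force and the opening at its end, in the units of the state.
- get_state(): the state, without advancing time (a new reading comes with each control period).
- snapshot(name): name is "scene" or "top" or "wrist"; returns a dict with "color" (420x560x3 uint8, blue, green, red), "range_z" (420x560 float32, m along the optical axis (not along the pixel's ray), 0 where there is no reading), "mtx" (3x3 intrinsics, pixels), "origin" and "orientation" of the camera in the world. Camera axes: x right, y up, looking along -z (the intrinsics and any distortion apply to the point x, -y, -z); pixel columns grow to the right and rows downward; lengths in m; the calibration is good to about 2 mm. A picture is of the moment at which its call begins.
- close_job(): hands the job in, once; it reports no verdict.
Trained networks look in the newest picture that a camera, given by its name, has taken for a name from the list of things; names that differ only in an ending like _2 or _b are one class to them, and where a whole thing is asked for, a point or a joint stands for the part that bears it (a point fixed in the world has none). Each returns a list of dicts, best first, with "p" (0 to 1); they miss things now and then, are a little off and sometimes report something else, mostly with a low value. They report only what shows in the picture. A call takes as long as a camera call. They do not tell look-alikes from the thing itself.
- boxes_of(camera, thing): "xy" ([column, row] as shares, 0 to 1, of the picture: columns of its width, rows of its height, amid what is visible of it).
- silhouettes(camera, thing): "pixels" (420x560 bool, what is visible of it) and "xy" ([column, row] as shares, 0 to 1, of the picture: columns of its width, rows of its height, amid what is visible of it).
The state is a dict: "clock": time; "joint_pos": joint angles; "qvel": joint speeds; "tau": joint torques, N m; "position": TCP position; "eef_rot": TCP orientation; "ft_force": force on the tool from outside, world axes, zero at the start; "torque": the same for the moment, N m; "gripper_width": finger opening in m.
Only numpy, scipy, OpenCV 4.12 (cv2) and the standard library are available. Lean on these libraries where they do the work, as an engineer would, in place of code of your own. Each camera call takes 0.05 s, during which the arm holds its last target.

### The job

Assemble the two amber lamps: set each amber lens, dome up, flat in the seat of the bezel it fits, then lay the brass retaining ring of that size over the lens so that it rests level on the glass flange. Set the glass down, do not drop it, and leave the blue lenses, the bottle and the screwdriver where they are.

Things in the scene. Friction and masses are not known exactly. Their poses are not given: they have to be found in the camera images.
- large_bezel: grey grey metal round lamp bezel, the larger of two, fixed, on a 106 mm square black pad: 80 mm outside, three low screw lugs, a round seat 64 mm across, 5 mm deep, its mouth chamfered, 4 mm clear all round the larger lens's flange. Origin: centre of the pad's underside, z up; seat floor at z = 8 mm, rim at 13 mm. A seated lens has its origin at z = 8 mm here, the ring on it at 14 mm.
- small_bezel: grey grey metal round lamp bezel, the smaller of two, fixed, on a 88 mm square black pad: 62 mm outside, three low screw lugs, a round seat 46 mm across, 5 mm deep, its mouth chamfered, 4 mm clear all round the smaller lens's flange. Origin: centre of the pad's underside, z up; seat floor at z = 8 mm, rim at 13 mm. A seated lens has its origin at z = 8 mm here, the ring on it at 14 mm.
- amber_lens_large: loose amber glass lamp lens, the larger of two sizes, dome up: round flange 56 mm across, 6 mm thick, at the bottom, then a straight round body 40 mm across from 6 to 18 mm height (grip here), then a low dome to 24 mm. Origin: centre of the underside; z up. About 85 g.
- amber_lens_small: loose amber glass lamp lens, the smaller of two sizes, dome up: round flange 38 mm across, 6 mm thick, at the bottom, then a straight round body 24 mm across from 6 to 18 mm height (grip here), then a low dome to 24 mm. Origin: centre of the underside; z up. About 34 g.
- blue_lens_large: loose blue glass lamp lens, the larger of two sizes, dome up: round flange 56 mm across, 6 mm thick, at the bottom, then a straight round body 40 mm across from 6 to 18 mm height (grip here), then a low dome to 24 mm. Origin: centre of the underside; z up. Not wanted: leave it where it lies.
- blue_lens_small: loose blue glass lamp lens, the smaller of two sizes, dome up: round flange 38 mm across, 6 mm thick, at the bottom, then a straight round body 24 mm across from 6 to 18 mm height (grip here), then a low dome to 24 mm. Origin: centre of the underside; z up. Not wanted: leave it where it lies.
- ring_large: loose brass retaining ring, the larger of two, lying flat: 66 mm outside, 46 mm hole, 12 mm high (grip across the outside). Origin: centre of its underside, z up. It slips with 3 mm to spare all round over the 40 mm body of the larger lens and rests on that lens's flange.
- ring_small: loose brass retaining ring, the smaller of two, lying flat: 48 mm outside, 30 mm hole, 12 mm high (grip across the outside). Origin: centre of its underside, z up. It slips with 3 mm to spare all round over the 24 mm body of the smaller lens and rests on that lens's flange.
- flux_bottle: white dropper bottle with a red nozzle, 42 mm across, 100 mm tall, standing; origin at the centre of its foot. A bystander.
- screwdriver: screwdriver with a green handle, 207 mm long, 27 mm thick, lying about along y behind the bezels; origin at the middle of its underside. A bystander.
Things that resemble listed ones, but are neither listed nor needed, are in the scene too. Leave any pink or purple look-alike of the ring_small alone. Leave any red look-alike of the small_bezel alone.

How it is judged:
At the end, for the whole second after the job is handed in: Each amber lens level (0.08 rad) on the seat floor of the bezel of its size, within 6 mm of its centre; that size's ring level round it on its flange, within 9 mm of the bezel's centre (heights within about 2 mm); all at rest. Blue lenses, bottle and screwdriver moved under 30 mm (horizontal distance between amber_lens_large and large_bezel below 0.006 m and z of amber_lens_large in the frame of large_bezel between 0.006 and 0.0105 m and angle between each of amber_lens_large, ring_large, amber_lens_small, ring_small's own z axis and vertical below 0.08 rad and horizontal distance between ring_large and large_bezel below 0.009 m and z of ring_large in the frame of large_bezel between 0.0118 and 0.0165 m and linear speed of each of amber_lens_large, ring_large, amber_lens_small, ring_small below 0.02 m/s and horizontal distance between amber_lens_small and small_bezel below 0.006 m and z of amber_lens_small in the frame of small_bezel between 0.006 and 0.0105 m and horizontal distance between ring_small and small_bezel below 0.009 m and z of ring_small in the frame of small_bezel between 0.0118 and 0.0165 m and distance of each of blue_lens_large, blue_lens_small, flux_bottle, screwdriver from where it was at the start of the episode below 0.03 m); the robot touches nothing.
It fails at once if an amber lens was dropped ((contact force between the fingers and amber_lens_large below 0.02 N and linear speed of amber_lens_large above 0.75 m/s) or (contact force between the fingers and amber_lens_small below 0.02 N and linear speed of amber_lens_small above 0.75 m/s)).
It fails at once if a blue lens, the bottle or the screwdriver was pushed away (distance of any of blue_lens_large, blue_lens_small, flux_bottle, screwdriver from where it was at the start of the episode above 0.04 m).
It fails at once if the bottle was knocked over (angle between flux_bottle's own z axis and vertical above 0.5 rad).
It also fails if it takes over 118 s, if anything falls off the work surface, if the arm or the gripper's body presses on something with over 40 N, if the wrist force passes 120 N, or if a joint passes its speed limit or range.

## Working session

There is one attempt and no reset: what is moved stays moved. The work goes in short steps, Python scripts to look and compute and a shell command to move; the robot and the scene stay as the last step left them, time stands still between calls to the robot, and variables do not carry over. Pictures are saved under pics/ and viewed, and the job is handed in when it is done.

```bash
ls; mkdir -p pics
python3 - <<'E'
from plant import *
import cv2
print(get_state())
for n in ("scene","top","wrist"):
    s=snapshot(n); cv2.imwrite(f"pics/{n}0.png",s["color"]); print(n,s["mtx"].tolist(),s["origin"],s["orientation"])
E
```

```text
pics
{'clock': 0.0, 'joint_pos': array([-1.22139044e+00,  1.31171578e-01,  1.48929540e+00,  1.92438739e-05,
        1.52298896e+00, -8.53971075e-02]), 'qvel': array([-0.0008375 , -0.00028801,  0.00181271, -0.00035631,  0.0006227 ,
       -0.00080749]), 'tau': array([-3.77448276e-03, -5.69407654e+01, -5.00561607e+01, -4.51781007e-04,
        1.50981301e-02, -3.47950277e-05]), 'position': array([ 0.25257731, -0.54363738,  0.23022936]), 'eef_rot': array([ 9.76460902e-01,  2.15692465e-01, -1.13097150e-04, -9.24802225e-04]), 'ft_force': array([-1.15851261, -0.67101987, -0.16415164]), 'torque': array([ 0.00558699, -0.00340674, -0.0507717 ]), 'gripper_width': 0.08515232903362029}
scene [[538.2203950527334, 0.0, 284.63964889033826], [0.0, 538.2203950527334, 206.9722762327624], [0.0, 0.0, 1.0]] [-0.02245061  0.77677382  1.09303586] [-0.12470097  0.35540576  0.88207061 -0.28299798]
top [[497.2097366204855, 0.0, 276.80487986613593], [0.0, 497.2097366204855, 207.91702161347698], [0.0, 0.0, 1.0]] [ 0.38264548 -0.00527053  1.49176791] [ 0.04231436 -0.05967945 -0.70420262  0.70621988]
wrist [[319.27424686988263, 0.0, 284.870069344545], [0.0, 319.27424686988263, 206.19519338683358], [0.0, 0.0, 1.0]] [ 0.32518013 -0.50969575  0.37253304] [-0.13395865  0.08612633 -0.53095773  0.83229876]
```

View pics/top0.png

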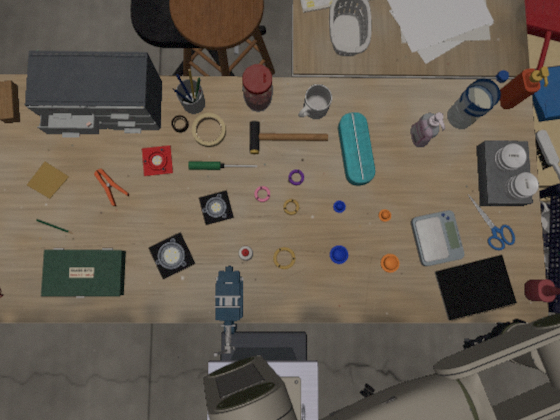

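View pics/scene0.png

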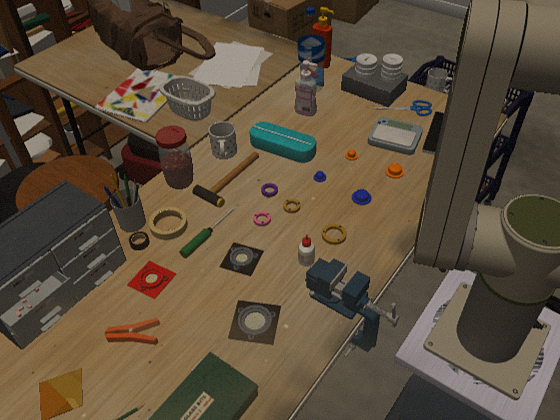

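```bash
cat > h.py <<'E'
from plant import *
import cv2, numpy as np
from scipy.spatial.transform import Rotation as R
def cloud(s):
    K=s["mtx"]; z=s["range_z"]; v,u=np.mgrid[:z.shape[0],:z.shape[1]]
    P=np.stack([(u-K[0,2])/K[0,0]*z,-(v-K[1,2])/K[1,1]*z,-z],-1)
    return P@R.from_quat(s["orientation"]).as_matrix().T+s["origin"]
def ray(s,u,v,h):
    K=s["mtx"]; d=R.from_quat(s["orientation"]).apply([(u-K[0,2])/K[0,0],-(v-K[1,2])/K[1,1],-1])
    o=np.asarray(s["origin"]); return o+d*(h-o[2])/d[2]
E
python3 - <<'E'
from h import *
for cam in("top","scene"):
    s=snapshot(cam);C=cloud(s)
    print(cam)
    for t in "large_bezel small_bezel amber_lens_large amber_lens_small blue_lens_large blue_lens_small ring_large ring_small flux_bottle screwdriver".split():
        for d in silhouettes(cam,t):
            if d["p"]<.3: continue
            m=d["pixels"]&(s["range_z"]>0); p=C[m]
            if len(p)<5: continue
            lo=np.percentile(p,3,0);hi=np.percentile(p,97,0)
            print(t,round(d["p"],2),np.round(np.array(d["xy"])*[560,420]),m.sum(),"mid",np.round((lo+hi)/2,4)[:2],"ext",np.round(hi-lo,3),"z",np.round([lo[2],hi[2]],3))
E
```

```text
top
large_bezel 0.65 [167. 257.] 1283 mid [0.4576 0.272 ] ext [0.108 0.111 0.019] z [-0.004  0.015]
small_bezel 0.78 [158. 161.] 845 mid [0.7464 0.3243] ext [0.084 0.083 0.019] z [-0.004  0.015]
small_bezel 0.74 [216. 207.] 758 mid [0.6028 0.1418] ext [0.081 0.085 0.018] z [-0.003  0.015]
amber_lens_large 0.64 [388. 264.] 275 mid [ 0.4369 -0.377 ] ext [0.048 0.047 0.027] z [0.001 0.027]
amber_lens_large 0.31 [291. 200.] 117 mid [ 0.6038 -0.0815] ext [0.043 0.042 0.013] z [0.003 0.016]
amber_lens_small 0.48 [386. 214.] 121 mid [ 0.579  -0.3691] ext [0.031 0.033 0.028] z [-0.     0.028]
blue_lens_large 0.75 [340. 253.] 277 mid [ 0.4616 -0.2253] ext [0.05  0.048 0.027] z [0.001 0.027]
ring_large 0.51 [287. 267.] 216 mid [ 0.4493 -0.063 ] ext [0.062 0.059 0.018] z [-0.001  0.017]
ring_small 0.67 [290. 211.] 133 mid [ 0.6034 -0.0814] ext [0.042 0.042 0.02 ] z [-0.004  0.016]
ring_small 0.59 [299. 182.] 103 mid [ 0.6933 -0.0985] ext [0.043 0.04  0.014] z [0.003 0.017]
ring_small 0.49 [255. 193.] 96 mid [0.6419 0.0049] ext [0.04  0.04  0.014] z [0.004 0.018]
flux_bottle 0.64 [247. 254.] 146
[... 792 characters left out ...]
ext [0.045 0.041 0.024] z [0.004 0.028]
blue_lens_small 0.63 [323. 178.] 92 mid [ 0.6074 -0.226 ] ext [0.029 0.026 0.021] z [0.005 0.026]
ring_large 0.58 [335. 227.] 301 mid [ 0.4493 -0.0619] ext [0.061 0.065 0.016] z [0.001 0.017]
ring_small 0.68 [260. 213.] 181 mid [0.6422 0.0054] ext [0.044 0.044 0.015] z [0.001 0.016]
ring_small 0.58 [288. 204.] 147 mid [ 0.6058 -0.0802] ext [0.044 0.043 0.018] z [-0.     0.018]
ring_small 0.58 [270. 192.] 164 mid [ 0.6956 -0.0948] ext [0.047 0.044 0.018] z [-0.001  0.017]
flux_bottle 0.66 [308. 254.] 402 mid [0.4593 0.057 ] ext [0.035 0.032 0.078] z [0.007 0.086]
screwdriver 0.7 [195. 237.] 479 mid [0.7307 0.1333] ext [0.03  0.188 0.029] z [0.    0.029]
```

The networks and both pictures agree. In the top view the amber lenses are at px (390,263) and (385,215), the brass rings at (284,258) and (291,207), and the bezels at (172,255) and (216,207). The red bezel and the pink and purple rings are look-alikes.

```bash
cat >> h.py <<'E'
def go(x,y,z,yaw=0.):
    s=get_state(); q=R.from_quat(s["eef_rot"]); 
    d=q.inv().apply(np.array([x,y,z])-s["position"])
    yw=np.radians(yaw); T=R.from_matrix(np.array([[np.cos(yw),np.sin(yw),0],[np.sin(yw),-np.cos(yw),0],[0,0,-1]]))
    print("delta",np.round(d,4),"ang",np.round((q.inv()*T).as_rotvec(degrees=True),2),"dist",round(float(np.linalg.norm(d)),3),"t",round(s["clock"],2))
E
python3 -c "
from h import *
go(.4366,-.375,.15,0)"
```

```text
delta [ 0.238  -0.076   0.0813] ang [-0.   -0.   24.91] dist 0.263 t 1.25
```

```bash
python3 -m creep '[{"delta_pos":[0.045,-0.014,0.015],"angular":[0,0,5],"claw":0},{"delta_pos":[0.09,-0.029,0.03],"angular":[0,0,10],"claw":0},{"delta_pos":[0.135,-0.043,0.046],"angular":[0,0,15],"claw":0},{"delta_pos":[0.18,-0.058,0.062],"angular":[0,0,20],"claw":0},{"delta_pos":[0.225,-0.072,0.077],"angular":[0,0,24.9],"claw":0}]' 40
python3 -m creep '[{"delta_pos":[0.013,0,0],"angular":[0,0,0],"claw":0},{"delta_pos":[0.013,0,0],"angular":[0,0,0],"claw":0},{"delta_pos":[0.013,0,0],"angular":[0,0,0],"claw":0}]'
cat > w.py <<'E'
from h import *
import sys
s=snapshot("wrist"); cv2.imwrite(f"pics/{sys.argv[1]}.png",s["color"]); C=cloud(s)
st=get_state(); print(np.round(st["position"],4),np.round(st["eef_rot"],3),st["clock"])
for t in sys.argv[2:]:
    for d in silhouettes("wrist",t)[:4]:
        m=d["pixels"]&(s["range_z"]>0)
        if d["p"]<.25 or m.sum()<10: continue
        p=C[m];lo=np.percentile(p,2,0);hi=np.percentile(p,98,0)
        f="" 
        cs,_=cv2.findContours(d["pixels"].astype(np.uint8),cv2.RETR_EXTERNAL,cv2.CHAIN_APPROX_NONE); c=max(cs,key=cv2.contourArea)
        if len(c)>8: f=np.round(ray(s,*cv2.minEnclosingCircle(c)[0],.008)[:2],4)
        print(t,round(d["p"],2),np.round(np.array(d["xy"])*[560,420]),"mid",np.round((lo+hi)/2,4)[:2],"ext",np.round(hi-lo,3),"z",np.round([lo[2],hi[2]],3),"circ",f)
E
python3 w.py w1 amber_lens_large amber_lens_small
```

```text
clock: 1.75
position: [0.4276, -0.3826, 0.1538]
eef_rot: [1.0, -0.002, 0.0, 0.0]
ft_force: [0.3, -1.0, 0.6]
gripper_width: 0.0855
clock: 2.05
position: [0.4393, -0.3849, 0.1548]
eef_rot: [1.0, 0.001, -0.0, 0.0]
ft_force: [0.3, -0.2, 0.5]
gripper_width: 0.0857
[ 0.4389 -0.3853  0.1549] [1. 0. 0. 0.] 2.1
amber_lens_large 0.66 [277. 192.] mid [ 0.4349 -0.3774] ext [0.05 0.05 0.02] z [0.004 0.024] circ [ 0.4369 -0.3775]
amber_lens_small 0.68 [261.  26.] mid [ 0.5778 -0.3663] ext [0.033 0.032 0.02 ] z [0.004 0.024] circ [ 0.5782 -0.3665]
```

View pics/w1.png

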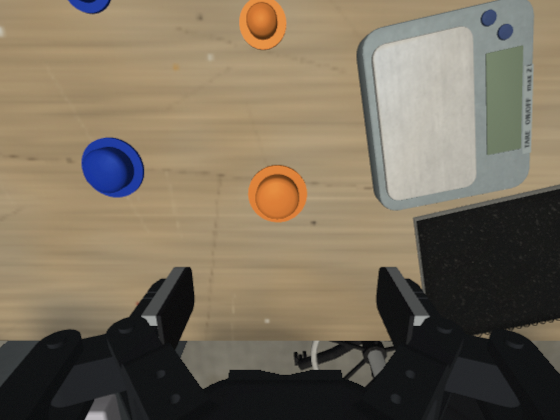

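The wrist view shows the large amber lens at px (277,193) and the blue one clear at (112,167). I'll lower onto the amber lens.

```bash
python3 -m creep '[{"delta_pos":[-0.003,-0.009,0.03],"angular":[0,0,0],"claw":0},{"delta_pos":[-0.003,-0.009,0.06],"angular":[0,0,0],"claw":0},{"delta_pos":[-0.003,-0.009,0.09],"angular":[0,0,0],"claw":0},{"delta_pos":[-0.003,-0.009,0.12],"angular":[0,0,0],"claw":0},{"delta_pos":[-0.003,-0.009,0.12],"angular":[0,0,0],"claw":0}]'
python3 -m creep '[{"delta_pos":[0,0,0],"angular":[0,0,0],"claw":0},{"delta_pos":[0,0,0],"angular":[0,0,0],"claw":0}]'
```

```text
clock: 2.7
position: [0.4329, -0.3733, 0.0299]
eef_rot: [1.0, -0.001, -0.003, -0.003]
ft_force: [-1.1, 1.3, 0.3]
gripper_width: 0.0852
clock: 2.9
position: [0.4373, -0.3767, 0.0367]
eef_rot: [1.0, -0.0, 0.001, 0.001]
ft_force: [-0.0, -0.3, 0.6]
gripper_width: 0.0859
```

```bash
python3 -m creep '[{"delta_pos":[0,0,0.007],"angular":[0,0,0],"claw":0},{"delta_pos":[0,0,0.014],"angular":[0,0,0],"claw":0},{"delta_pos":[0,0,0.021],"angular":[0,0,0],"claw":0},{"delta_pos":[0,0,0.0275],"angular":[0,0,0],"claw":0.2},{"delta_pos":[0,0,0.0275],"angular":[0,0,0],"claw":0.4}]' 25
python3 -m creep '[{"delta_pos":[0,0,0],"angular":[0,0,0],"claw":0.6},{"delta_pos":[0,0,0],"angular":[0,0,0],"claw":0.6},{"delta_pos":[0,0,0],"angular":[0,0,0],"claw":0.6},{"delta_pos":[0,0,0],"angular":[0,0,0],"claw":0.6}]'
```

```text
clock: 3.4
position: [0.4356, -0.3741, 0.0051]
eef_rot: [1.0, 0.0, -0.001, -0.001]
ft_force: [-0.9, 0.5, 1.2]
gripper_width: 0.0589
clock: 3.8
position: [0.4365, -0.3751, 0.0069]
eef_rot: [1.0, 0.0, 0.0, 0.0]
ft_force: [0.4, -1.4, -1.3]
gripper_width: 0.0388
```

```bash
python3 -m creep '[{"delta_pos":[0,0,0],"angular":[0,0,0],"claw":0.15},{"delta_pos":[0,0,0],"angular":[0,0,0],"claw":0.15},{"delta_pos":[0,0,-0.003],"angular":[0,0,-8],"claw":0.15},{"delta_pos":[0,0,-0.003],"angular":[0,0,-16],"claw":0.15},{"delta_pos":[0,0,-0.003],"angular":[0,0,-24],"claw":0.15}]'
python3 -m creep '[{"delta_pos":[0,0,0],"angular":[0,0,-8],"claw":0.15},{"delta_pos":[0,0,0],"angular":[0,0,-16],"claw":0.15},{"delta_pos":[0,0,0],"angular":[0,0,-24],"claw":0.15},{"delta_pos":[0,0,0],"angular":[0,0,-32],"claw":0.15},{"delta_pos":[0,0,0],"angular":[0,0,-40],"claw":0.15}]'
python3 -m creep '[{"delta_pos":[0,0,0],"angular":[0,0,-8],"claw":0.15},{"delta_pos":[0,0,0],"angular":[0,0,-16],"claw":0.15},{"delta_pos":[0,0,0],"angular":[0,0,-24],"claw":0.15},{"delta_pos":[0,0,0],"angular":[0,0,-26],"claw":0.15},{"delta_pos":[0,0,0],"angular":[0,0,-26],"claw":0.15}]'; python3 -c "
from h import *
go(.4366,-.3755,.008,90)"
```

```text
clock: 4.3
position: [0.4366, -0.3753, 0.0101]
eef_rot: [0.978, 0.211, 0.0, 0.0]
ft_force: [-0.4, 0.4, 0.2]
gripper_width: 0.0723
clock: 4.8
position: [0.4366, -0.3752, 0.01]
eef_rot: [0.846, 0.532, 0.0, 0.0]
ft_force: [-0.4, -0.7, 0.1]
gripper_width: 0.0725
clock: 5.3
position: [0.4366, -0.3752, 0.0099]
eef_rot: [0.707, 0.707, 0.0, 0.0]
ft_force: [1.0, -0.5, 0.1]
gripper_width: 0.0726
delta [-0.0003  0.      0.0019] ang [0.01 0.01 0.03] dist 0.002 t 5.3
```

```bash
python3 -m creep '[{"delta_pos":[0,0,0.002],"angular":[0,0,0],"claw":0.4},{"delta_pos":[0,0,0.002],"angular":[0,0,0],"claw":0.6},{"delta_pos":[0,0,0.002],"angular":[0,0,0],"claw":0.6},{"delta_pos":[0,0,0.002],"angular":[0,0,0],"claw":0.6},{"delta_pos":[0,0,0.002],"angular":[0,0,0],"claw":0.6}]' 30
python3 -c "
from h import *
print(get_state()['position']);go(.457,.2725,.15,90)"
```

```text
clock: 5.8
position: [0.4365, -0.3751, 0.0078]
eef_rot: [0.707, 0.707, 0.0, -0.0]
ft_force: [0.5, -0.3, -0.1]
gripper_width: 0.0383
[ 0.43648275 -0.37508387  0.00775755]
delta [ 0.6476  0.0205 -0.1422] ang [-0. -0. -0.] dist 0.663 t 5.8
```

```bash
python3 -m creep '[{"delta_pos":[0,0,-0.02],"angular":[0,0,0],"claw":0.6},{"delta_pos":[0,0,-0.05],"angular":[0,0,0],"claw":0.6},{"delta_pos":[0.01,0,-0.09],"angular":[0,0,0],"claw":0.6},{"delta_pos":[0.03,0.005,-0.125],"angular":[0,0,0],"claw":0.6},{"delta_pos":[0.06,0.005,-0.15],"angular":[0,0,0],"claw":0.6}]' 40
python3 -m creep '[{"delta_pos":[0.04,0.001,-0.02],"angular":[0,0,0],"claw":0.6},{"delta_pos":[0.085,0.002,-0.03],"angular":[0,0,0],"claw":0.6},{"delta_pos":[0.13,0.004,-0.03],"angular":[0,0,0],"claw":0.6},{"delta_pos":[0.175,0.006,-0.03],"angular":[0,0,0],"claw":0.6},{"delta_pos":[0.22,0.008,-0.03],"angular":[0,0,0],"claw":0.6}]'
python3 -c "
from h import *
print(get_state()['position'],get_state()['gripper_width']);go(.457,.2725,.15,90)"
```

```text
clock: 6.3
position: [0.4424, -0.316, 0.1608]
eef_rot: [0.708, 0.707, 0.0, 0.002]
ft_force: [-0.1, 0.5, -0.4]
gripper_width: 0.0381
clock: 6.8
position: [0.4491, -0.0934, 0.1879]
eef_rot: [0.707, 0.707, 0.0, 0.0]
ft_force: [0.7, -0.2, -0.7]
gripper_width: 0.0381
[ 0.44912081 -0.09341443  0.18792497] 0.03807639417856017
delta [0.3659 0.0077 0.0379] ang [ 0.03  0.01 -0.02] dist 0.368 t 6.8
```

```bash
python3 -m creep '[{"delta_pos":[0.045,0.001,0],"angular":[0,0,0],"claw":0.6},{"delta_pos":[0.09,0.002,0],"angular":[0,0,0],"claw":0.6},{"delta_pos":[0.135,0.004,0],"angular":[0,0,0],"claw":0.6},{"delta_pos":[0.18,0.006,0],"angular":[0,0,0],"claw":0.6},{"delta_pos":[0.225,0.007,0],"angular":[0,0,0],"claw":0.6}]'
python3 -m creep '[{"delta_pos":[0.045,0,0],"angular":[0,0,0],"claw":0.6},{"delta_pos":[0.08,0,0],"angular":[0,0,0],"claw":0.6},{"delta_pos":[0.1,0,0],"angular":[0,0,0],"claw":0.6},{"delta_pos":[0.1,0,0],"angular":[0,0,0],"claw":0.6},{"delta_pos":[0.1,0,0],"angular":[0,0,0],"claw":0.6}]'
python3 w.py w2 large_bezel amber_lens_large
```

```text
clock: 7.3
position: [0.4561, 0.1318, 0.1879]
eef_rot: [0.707, 0.707, 0.0, 0.0]
ft_force: [1.4, -0.4, -0.3]
gripper_width: 0.0381
clock: 7.8
position: [0.456, 0.2299, 0.1875]
eef_rot: [0.707, 0.708, -0.0, -0.0]
ft_force: [-0.7, -0.2, -0.4]
gripper_width: 0.0379
[0.4562 0.2294 0.1875] [ 0.707  0.707 -0.     0.   ] 7.85
large_bezel 0.81 [282. 139.] mid [0.4546 0.2748] ext [0.116 0.116 0.012] z [0.001 0.013] circ [0.4562 0.279 ]
amber_lens_large 0.9 [287. 264.] mid [0.4551 0.2351] ext [0.042 0.042 0.02 ] z [0.184 0.204] circ [0.4547 0.1366]
```

View pics/w2.png

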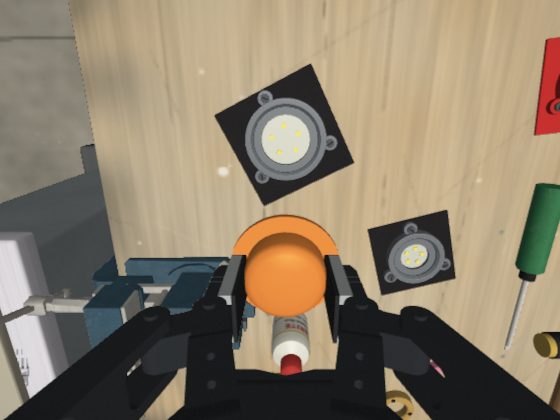

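```bash
cat > rim.py <<'E'
from h import *
from scipy.optimize import least_squares
def rim(s,c,rmid,lo=.0105,hi=.016):
    C=cloud(s).reshape(-1,3); c=np.array(c,float)
    for _ in range(5):
        r=np.linalg.norm(C[:,:2]-c,axis=1); m=(C[:,2]>lo)&(C[:,2]<hi)&(abs(r-rmid)<.007)
        p=C[m,:2]
        c=least_squares(lambda q:np.linalg.norm(p-q,axis=1)-rmid,c,loss="soft_l1",f_scale=.002).x
    return np.round(c,4),m.sum(),np.round(np.median(C[m,2]),4)
if __name__=="__main__":
  for cam in("wrist","top","scene"):
    s=snapshot(cam); print(cam,rim(s,(.456,.274),.036),rim(s,(.603,.143),.027))
    C=cloud(s).reshape(-1,3)
    for c in((.456,.274),(.603,.143)):
        r=np.linalg.norm(C[:,:2]-c,axis=1)
        print([(k,round(float(np.median(C[(r>k/1e3)&(r<(k+4)/1e3),2])),4)) for k in (0,8,16,20,24,28,32,36,40,44)])
E
python3 rim.py; python3 -c "
from h import *
print(get_state()['position'])"
```

```text
wrist (array([0.4552, 0.2734]), np.int64(1818), np.float64(0.0124)) (array([0.5994, 0.1452]), np.int64(997), np.float64(0.0126))
[(0, 0.0038), (8, 0.0038), (16, 0.0042), (20, 0.0047), (24, 0.1858), (28, 0.2666), (32, 0.2683), (36, 0.2321), (40, 0.2137), (44, 0.2022)]
[(0, 0.0039), (8, 0.0041), (16, 0.0077), (20, 0.0089), (24, 0.0125), (28, 0.0125), (32, 0.0053), (36, 0.003), (40, 0.0029), (44, 0.0024)]
top (array([0.456, 0.274]), np.int64(0), np.float64(nan)) (array([0.6019, 0.144 ]), np.int64(83), np.float64(0.0125))
[(0, 0.5939), (8, 0.5959), (16, 0.5961), (20, 0.5953), (24, 0.5952), (28, 0.5952), (32, 0.595), (36, 0.5943), (40, 0.5944), (44, 0.5927)]
[(0, 0.0048), (8, 0.0032), (16, 0.0072), (20, 0.0084), (24, 0.0121), (28, 0.0099), (32, 0.0036), (36, 0.0032), (40, 0.0029), (44, 0.0004)]
scene (array([0.4564, 0.2733]), np.int64(262), np.float64(0.013)) (array([0.6018, 0.1458]), np.int64(120), np.float64(0.013))
[(0, 0.4129), (8, 0.4039), (16, 0.4103), (20, 0.5257), (24, 0.5361), (28, 0.5218), (32, 0.4188), (36, 0.3618), (40, 0.3625), (44, 0.3612)]
[(0, 0.0042), (8, 0.0047), (16, 0.0091), (20, 0.01), (24, 0.013), (28, 0.0115), (32, 0.008), (36, 0.0049), (40, 0.0032), (44, 0.0033)]
[0.45657842 0.22910561 0.18787709]
  return _methods._mean(a, axis=axis, dtype=dtype,
  ret = ret.dtype.type(ret / rcount)
```

```bash
python3 -m creep '[{"delta_pos":[0.02,0,0.02],"angular":[0,0,0],"claw":0.6},{"delta_pos":[0.04,0,0.05],"angular":[0,0,0],"claw":0.6},{"delta_pos":[0.044,0,0.08],"angular":[0,0,0],"claw":0.6},{"delta_pos":[0.044,0,0.11],"angular":[0,0,0],"claw":0.6},{"delta_pos":[0.044,0,0.13],"angular":[0,0,0],"claw":0.6}]'
python3 -m creep '[{"delta_pos":[0,0,0.01],"angular":[0,0,0],"claw":0.6},{"delta_pos":[0,0,0.015],"angular":[0,0,0],"claw":0.6},{"delta_pos":[0,0,0.015],"angular":[0,0,0],"claw":0.6},{"delta_pos":[0,0,0.015],"angular":[0,0,0],"claw":0.6}]'
python3 w.py w3 large_bezel amber_lens_large
```

```text
clock: 8.6
position: [0.4553, 0.2731, 0.0554]
eef_rot: [0.707, 0.707, -0.001, -0.0]
ft_force: [-0.3, 1.2, -1.1]
gripper_width: 0.038
clock: 9.0
position: [0.4574, 0.2742, 0.0441]
eef_rot: [0.707, 0.707, 0.001, 0.0]
ft_force: [0.6, 0.2, -0.6]
gripper_width: 0.0375
[0.4575 0.2743 0.0443] [0.707 0.707 0.001 0.   ] 9.05
large_bezel 0.64 [281. 209.] mid [0.4547 0.2754] ext [0.12  0.12  0.012] z [0.001 0.013] circ [0.4536 0.2806]
amber_lens_large 0.58 [286. 263.] mid [0.4564 0.2797] ext [0.042 0.041 0.02 ] z [0.041 0.06 ] circ [0.4564 0.2585]
```

View pics/w3.png

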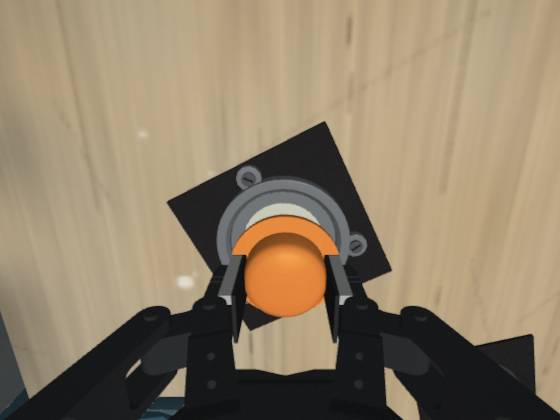

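```bash
python3 -m creep '[{"delta_pos":[-0.0008,-0.0014,0.006],"angular":[0,0,0],"claw":0.6},{"delta_pos":[-0.0008,-0.0014,0.012],"angular":[0,0,0],"claw":0.6},{"delta_pos":[-0.0008,-0.0014,0.018],"angular":[0,0,0],"claw":0.6},{"delta_pos":[-0.0008,-0.0014,0.022],"angular":[0,0,0],"claw":0.6},{"delta_pos":[-0.0008,-0.0014,0.024],"angular":[0,0,0],"claw":0.6}]'
python3 -m creep '[{"delta_pos":[0,0,0.001],"angular":[0,0,0],"claw":0.6},{"delta_pos":[0,0,0.002],"angular":[0,0,0],"claw":0.6},{"delta_pos":[0,0,0.003],"angular":[0,0,0],"claw":0.6},{"delta_pos":[0,0,0.003],"angular":[0,0,0],"claw":0.6}]'
```

```text
clock: 9.65
position: [0.4544, 0.2729, 0.0178]
eef_rot: [0.707, 0.707, -0.001, -0.0]
ft_force: [0.2, 0.3, -1.2]
gripper_width: 0.0379
clock: 10.05
position: [0.4551, 0.2732, 0.0159]
eef_rot: [0.707, 0.707, 0.0, 0.0]
ft_force: [0.1, 0.3, -1.5]
gripper_width: 0.0378
```

```bash
python3 -m creep '[{"delta_pos":[0,0,0.0005],"angular":[0,0,0],"claw":0.6},{"delta_pos":[0,0,0.001],"angular":[0,0,0],"claw":0.6},{"delta_pos":[0,0,0.001],"angular":[0,0,0],"claw":0.6}]'
```

```text
clock: 10.35
position: [0.4557, 0.2735, 0.0158]
eef_rot: [0.707, 0.707, 0.001, 0.0]
ft_force: [-1.0, -0.3, 5.5]
gripper_width: 0.0379
```

```bash
python3 -m creep '[{"delta_pos":[0,0,0],"angular":[0,0,0],"claw":0.45},{"delta_pos":[0,0,0],"angular":[0,0,0],"claw":0.3},{"delta_pos":[0,0,0],"angular":[0,0,0],"claw":0.15},{"delta_pos":[0,0,0],"angular":[0,0,0],"claw":0.15},{"delta_pos":[0,0,0],"angular":[0,0,0],"claw":0.15}]'
python3 -m creep '[{"delta_pos":[0,0,-0.01],"angular":[0,0,0],"claw":0.15},{"delta_pos":[0,0,-0.03],"angular":[0,0,0],"claw":0.1},{"delta_pos":[-0.01,0,-0.06],"angular":[0,0,0],"claw":0},{"delta_pos":[-0.02,0,-0.1],"angular":[0,0,0],"claw":0},{"delta_pos":[-0.04,0,-0.14],"angular":[0,0,0],"claw":0}]'
python3 -m creep '[{"delta_pos":[0,0,0],"angular":[0,0,0],"claw":0},{"delta_pos":[0,0,0],"angular":[0,0,0],"claw":0}]'
python3 w.py w4 large_bezel amber_lens_large
```

```text
clock: 10.85
position: [0.4549, 0.2731, 0.0147]
eef_rot: [0.707, 0.707, -0.0, -0.0]
ft_force: [-1.2, 0.4, 0.5]
gripper_width: 0.0726
clock: 11.35
position: [0.4545, 0.2333, 0.1566]
eef_rot: [0.707, 0.708, -0.0, -0.0]
ft_force: [1.4, 0.2, 0.4]
gripper_width: 0.0852
clock: 11.55
position: [0.4561, 0.2332, 0.157]
eef_rot: [0.707, 0.707, 0.002, 0.001]
ft_force: [-0.6, 0.7, -1.0]
gripper_width: 0.0855
[0.4551 0.2331 0.1553] [0.707 0.707 0.    0.   ] 11.6
large_bezel 0.81 [293. 122.] mid [0.4546 0.2744] ext [0.118 0.118 0.012] z [0.001 0.013] circ [0.4551 0.2795]
amber_lens_large 0.8 [285. 147.] mid [0.4549 0.2732] ext [0.05 0.05 0.02] z [0.012 0.032] circ [0.4547 0.2732]
```

View pics/w4.png

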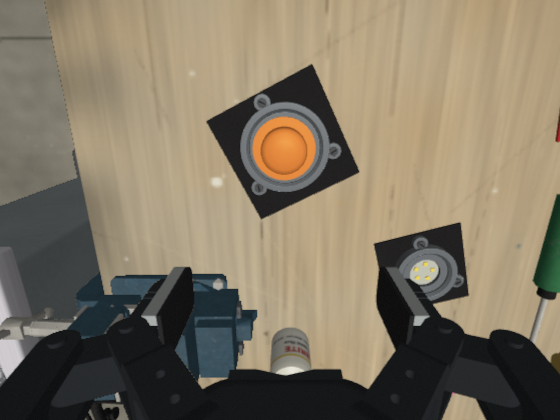

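The lens is seated and centred: it shows at px (285,148) inside the bezel ring. Next is the large ring.

```bash
python3 -m creep '[{"delta_pos":[-0.03,0,-0.01],"angular":[0,0,0],"claw":0},{"delta_pos":[-0.075,0,-0.02],"angular":[0,0,0],"claw":0},{"delta_pos":[-0.12,0,-0.02],"angular":[0,0,0],"claw":0},{"delta_pos":[-0.165,-0.003,-0.02],"angular":[0,0,0],"claw":0},{"delta_pos":[-0.21,-0.006,-0.02],"angular":[0,0,0],"claw":0}]'
python3 -m creep '[{"delta_pos":[-0.045,0,0],"angular":[0,0,0],"claw":0},{"delta_pos":[-0.09,0,0],"angular":[0,0,0],"claw":0},{"delta_pos":[-0.12,0,0],"angular":[0,0,0],"claw":0},{"delta_pos":[-0.12,0,0],"angular":[0,0,0],"claw":0},{"delta_pos":[-0.12,0,0],"angular":[0,0,0],"claw":0}]'
python3 w.py w5 ring_large ring_small flux_bottle
```

```text
clock: 12.2
position: [0.4478, 0.022, 0.1733]
eef_rot: [0.707, 0.708, -0.001, -0.001]
ft_force: [1.0, -0.2, -0.5]
gripper_width: 0.0856
clock: 12.7
position: [0.4483, -0.0967, 0.1734]
eef_rot: [0.708, 0.707, -0.0, -0.001]
ft_force: [0.5, 0.6, -0.6]
gripper_width: 0.0852
[ 0.4484 -0.096   0.1736] [ 0.707  0.707 -0.    -0.001] 12.75
ring_large 0.76 [288. 173.] mid [ 0.4483 -0.0607] ext [0.061 0.061 0.009] z [0.004 0.013] circ [ 0.4481 -0.0604]
ring_small 0.85 [453. 175.] mid [ 0.6016 -0.0815] ext [0.045 0.044 0.012] z [0.001 0.013] circ [ 0.6023 -0.0813]
ring_small 0.65 [545. 191.] mid [ 0.692  -0.0973] ext [0.044 0.044 0.012] z [0.001 0.013] circ [ 0.6921 -0.0958]
ring_small 0.56 [513.  76.] mid [0.6402 0.0047] ext [0.045 0.044 0.011] z [0.002 0.013] circ [0.6404 0.0061]
flux_bottle 0.63 [304.  19.] mid [0.4604 0.041 ] ext [0.037 0.02  0.071] z [0.01  0.081] circ [0.4629 0.0535]
flux_bottle 0.48 [453. 175.] mid [ 0.6016 -0.0816] ext [0.045 0.045 0.012] z [0.001 0.013] circ [ 0.6022 -0.0816]
```

View pics/w5.png

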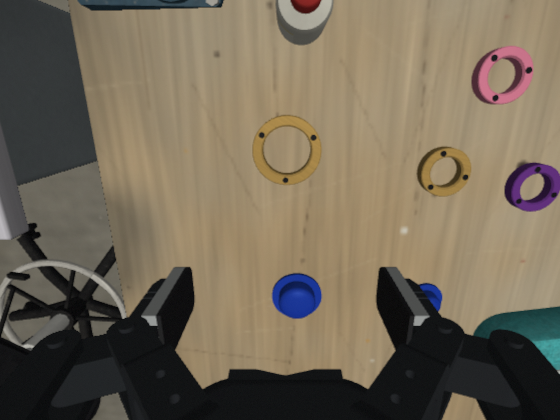

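The wrist view shows the large brass ring at px (287,150), the bottle above it at (303,10), and the brass small ring at (445,172). I'll grip the ring at two yaws to centre it, keeping the camera away from the bottle.

```bash
python3 -m creep '[{"delta_pos":[0.01,0,0.01],"angular":[0,0,8.5],"claw":0},{"delta_pos":[0.02,0,0.02],"angular":[0,0,17],"claw":0},{"delta_pos":[0.03,0,0.03],"angular":[0,0,25.5],"claw":0},{"delta_pos":[0.0355,0,0.04],"angular":[0,0,34],"claw":0},{"delta_pos":[0.0355,0,0.05],"angular":[0,0,42.5],"claw":0}]'
python3 -m creep '[{"delta_pos":[0,0,0.01],"angular":[0,0,8.5],"claw":0},{"delta_pos":[0,0,0.02],"angular":[0,0,17],"claw":0},{"delta_pos":[0,0,0.03],"angular":[0,0,25.5],"claw":0},{"delta_pos":[0,0,0.04],"angular":[0,0,34],"claw":0},{"delta_pos":[0,0,0.05],"angular":[0,0,42.5],"claw":0}]'
python3 -m creep '[{"delta_pos":[0,0,0],"angular":[0,0,8.5],"claw":0},{"delta_pos":[0,0,0],"angular":[0,0,17],"claw":0},{"delta_pos":[0,0,0],"angular":[0,0,25.5],"claw":0},{"delta_pos":[0,0,0],"angular":[0,0,34],"claw":0},{"delta_pos":[0,0,0],"angular":[0,0,35],"claw":0}]'
python3 -m creep '[{"delta_pos":[0,0,0],"angular":[0,0,0],"claw":0},{"delta_pos":[0,0,0],"angular":[0,0,0],"claw":0}]'
python3 -c "
from h import *
go(.4483,-.0605,.03,-30)"
```

```text
clock: 13.4
position: [0.449, -0.0596, 0.1244]
eef_rot: [0.916, 0.401, 0.0, -0.0]
ft_force: [-0.6, 0.6, 0.8]
gripper_width: 0.0854
clock: 13.9
position: [0.4491, -0.0602, 0.0744]
eef_rot: [0.999, 0.042, 0.0, -0.0]
ft_force: [-0.2, 0.3, -0.1]
gripper_width: 0.0853
clock: 14.4
position: [0.449, -0.0604, 0.0747]
eef_rot: [0.966, -0.259, -0.0, -0.0]
ft_force: [0.3, 0.2, 0.3]
gripper_width: 0.0853
clock: 14.6
position: [0.4491, -0.061, 0.0748]
eef_rot: [0.966, -0.257, 0.0, -0.0]
ft_force: [0.7, -0.2, 0.1]
gripper_width: 0.0852
delta [-0.0009 -0.      0.0448] ang [-0.   -0.    0.25] dist 0.045 t 14.6
```

```bash
python3 -m creep '[{"delta_pos":[-0.0007,0,0.02],"angular":[0,0,0],"claw":0},{"delta_pos":[-0.0007,0,0.04],"angular":[0,0,0],"claw":0},{"delta_pos":[-0.0007,0,0.055],"angular":[0,0,0],"claw":0},{"delta_pos":[-0.0007,0,0.067],"angular":[0,0,0],"claw":0},{"delta_pos":[-0.0007,0,0.077],"angular":[0,0,0],"claw":0}]' 25
python3 -m creep '[{"delta_pos":[0,0,0],"angular":[0,0,0],"claw":0},{"delta_pos":[0,0,0],"angular":[0,0,0],"claw":0.15},{"delta_pos":[0,0,0],"angular":[0,0,0],"claw":0.35},{"delta_pos":[0,0,0],"angular":[0,0,0],"claw":0.35},{"delta_pos":[0,0,0],"angular":[0,0,0],"claw":0.35}]'
```

```text
clock: 15.1
position: [0.4483, -0.0609, -0.003]
eef_rot: [0.966, -0.258, -0.0, -0.0]
ft_force: [0.6, 0.6, 0.1]
gripper_width: 0.0851
clock: 15.6
position: [0.4494, -0.0613, -0.0012]
eef_rot: [0.966, -0.259, 0.001, -0.0]
ft_force: [0.2, 0.1, 5.7]
gripper_width: 0.0651
```

```bash
python3 -m creep '[{"delta_pos":[0,0,0],"angular":[0,0,0],"claw":0},{"delta_pos":[0,0,0],"angular":[0,0,0],"claw":0},{"delta_pos":[0,0,0],"angular":[0,0,-8],"claw":0},{"delta_pos":[0,0,0],"angular":[0,0,-16],"claw":0},{"delta_pos":[0,0,0],"angular":[0,0,-24],"claw":0}]'
python3 -m creep '[{"delta_pos":[0,0,0],"angular":[0,0,-8],"claw":0},{"delta_pos":[0,0,0],"angular":[0,0,-16],"claw":0},{"delta_pos":[0,0,0],"angular":[0,0,-24],"claw":0},{"delta_pos":[0,0,0],"angular":[0,0,-32],"claw":0},{"delta_pos":[0,0,0],"angular":[0,0,-40],"claw":0}]'
python3 -m creep '[{"delta_pos":[0,0,0],"angular":[0,0,-8],"claw":0},{"delta_pos":[0,0,0],"angular":[0,0,-16],"claw":0},{"delta_pos":[0,0,0],"angular":[0,0,-16],"claw":0.35},{"delta_pos":[0,0,0],"angular":[0,0,-16],"claw":0.35},{"delta_pos":[0,0,0],"angular":[0,0,-16],"claw":0.35}]'
python3 -m creep '[{"delta_pos":[0,0,0],"angular":[0,0,0],"claw":0.35},{"delta_pos":[0,0,0],"angular":[0,0,0],"claw":0.35},{"delta_pos":[0,0,0],"angular":[0,0,0],"claw":0.35}]' 35
python3 -c "
from h import *
print(get_state()['position']);go(.4557,.2735,.15,50)"
```

```text
clock: 16.1
position: [0.4481, -0.061, -0.0025]
eef_rot: [0.999, -0.049, -0.0, -0.0]
ft_force: [-0.4, -0.3, 0.4]
gripper_width: 0.0854
clock: 16.6
position: [0.4481, -0.061, -0.0025]
eef_rot: [0.955, 0.295, -0.0, -0.0]
ft_force: [-0.6, 1.1, 0.4]
gripper_width: 0.0857
clock: 17.1
position: [0.4484, -0.0611, -0.0022]
eef_rot: [0.907, 0.421, -0.0, -0.0]
ft_force: [-0.3, 0.7, 1.6]
gripper_width: 0.0648
clock: 17.4
position: [0.4486, -0.061, -0.002]
eef_rot: [0.906, 0.422, 0.0, 0.0]
ft_force: [-0.3, 0.7, 3.1]
gripper_width: 0.0643
[ 0.4485723  -0.06104609 -0.00202648]
delta [ 0.2608 -0.2097 -0.152 ] ang [ 0.01 -0.01 -0.03] dist 0.368 t 17.4
```

```bash
python3 -m creep '[{"delta_pos":[0,0,-0.02],"angular":[0,0,0],"claw":0.35},{"delta_pos":[0,0,-0.06],"angular":[0,0,0],"claw":0.35},{"delta_pos":[0,0,-0.105],"angular":[0,0,0],"claw":0.35},{"delta_pos":[0,0,-0.145],"angular":[0,0,0],"claw":0.35},{"delta_pos":[0.01,-0.008,-0.17],"angular":[0,0,0],"claw":0.35}]'
python3 -m creep '[{"delta_pos":[0.03,-0.024,-0.005],"angular":[0,0,0],"claw":0.35},{"delta_pos":[0.064,-0.051,-0.005],"angular":[0,0,0],"claw":0.35},{"delta_pos":[0.098,-0.079,-0.005],"angular":[0,0,0],"claw":0.35},{"delta_pos":[0.132,-0.106,-0.005],"angular":[0,0,0],"claw":0.35},{"delta_pos":[0.166,-0.133,-0.005],"angular":[0,0,0],"claw":0.35}]'
python3 -m creep '[{"delta_pos":[0.034,-0.027,0],"angular":[0,0,0],"claw":0.35},{"delta_pos":[0.06,-0.048,0.01],"angular":[0,0,0],"claw":0.35},{"delta_pos":[0.08,-0.065,0.03],"angular":[0,0,0],"claw":0.35},{"delta_pos":[0.085,-0.069,0.06],"angular":[0,0,0],"claw":0.35},{"delta_pos":[0.085,-0.069,0.09],"angular":[0,0,0],"claw":0.35}]'
python3 -m creep '[{"delta_pos":[0,0,0.015],"angular":[0,0,0],"claw":0.35},{"delta_pos":[0,0,0.02],"angular":[0,0,0],"claw":0.35},{"delta_pos":[0,0,0.02],"angular":[0,0,0],"claw":0.35},{"delta_pos":[0,0,0.02],"angular":[0,0,0],"claw":0.35}]'
python3 w.py w6 ring_large amber_lens_large; python3 -c "
from h import *
print(get_state()['position'],get_state()['gripper_width']);go(.4557,.2735,.012,50)"
```

```text
clock: 17.9
position: [0.4498, -0.0492, 0.1711]
eef_rot: [0.907, 0.422, 0.001, 0.001]
ft_force: [-0.1, -0.3, -1.2]
gripper_width: 0.0644
clock: 18.4
position: [0.453, 0.1661, 0.1724]
eef_rot: [0.906, 0.422, -0.0, 0.0]
ft_force: [1.1, -0.5, -0.5]
gripper_width: 0.0645
clock: 18.9
position: [0.455, 0.2755, 0.0817]
eef_rot: [0.906, 0.424, 0.0, -0.0]
ft_force: [-0.2, 1.0, -1.4]
gripper_width: 0.0645
clock: 19.3
position: [0.4564, 0.2741, 0.0644]
eef_rot: [0.906, 0.422, 0.001, -0.0]
ft_force: [-0.4, -0.9, -0.9]
gripper_width: 0.0647
[0.4566 0.2742 0.0646] [ 0.906  0.422  0.001 -0.   ] 19.35
ring_large 0.7 [279. 312.] mid [0.4561 0.2752] ext [0.063 0.063 0.067] z [0.012 0.079] circ [0.4311 0.2454]
amber_lens_large 0.88 [284. 243.] mid [0.4551 0.2739] ext [0.052 0.053 0.021] z [0.012 0.032] circ [0.4442 0.2608]
[0.45643507 0.2742341  0.06442788] 0.06462087007669527
delta [-0.0012 -0.0001  0.0524] ang [ 0.06 -0.14 -0.01] dist 0.052 t 19.45
```

View pics/w6.png

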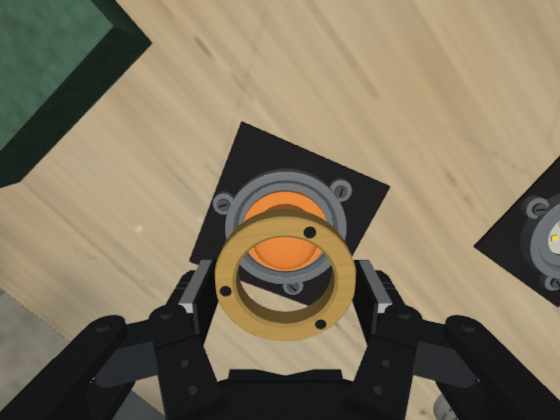

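The held ring is at px (285,278) and lines up with the lens axis. I'll lower it slowly and watch the force.

```bash
python3 -m creep '[{"delta_pos":[-0.001,0,0.01],"angular":[0,0,0],"claw":0.35},{"delta_pos":[-0.001,0,0.018],"angular":[0,0,0],"claw":0.35},{"delta_pos":[-0.001,0,0.026],"angular":[0,0,0],"claw":0.35},{"delta_pos":[-0.001,0,0.030],"angular":[0,0,0],"claw":0.35},{"delta_pos":[-0.001,0,0.030],"angular":[0,0,0],"claw":0.35}]'
python3 -m creep '[{"delta_pos":[0,0,0.004],"angular":[0,0,0],"claw":0.35},{"delta_pos":[0,0,0.008],"angular":[0,0,0],"claw":0.35},{"delta_pos":[0,0,0.012],"angular":[0,0,0],"claw":0.35},{"delta_pos":[0,0,0.016],"angular":[0,0,0],"claw":0.35},{"delta_pos":[0,0,0.018],"angular":[0,0,0],"claw":0.35}]'
python3 -m creep '[{"delta_pos":[0,0,0.001],"angular":[0,0,0],"claw":0.35},{"delta_pos":[0,0,0.002],"angular":[0,0,0],"claw":0.35},{"delta_pos":[0,0,0.003],"angular":[0,0,0],"claw":0.35},{"delta_pos":[0,0,0.003],"angular":[0,0,0],"claw":0.35}]'
```

```text
clock: 19.95
position: [0.4537, 0.2727, 0.0315]
eef_rot: [0.906, 0.423, -0.001, 0.0]
ft_force: [1.2, 0.6, 0.2]
gripper_width: 0.0645
clock: 20.45
position: [0.4543, 0.273, 0.0142]
eef_rot: [0.906, 0.423, -0.0, 0.0]
ft_force: [-0.5, -1.0, -1.2]
gripper_width: 0.0645
clock: 20.85
position: [0.4549, 0.2732, 0.012]
eef_rot: [0.906, 0.423, 0.0, 0.0]
ft_force: [0.1, 0.5, -0.1]
gripper_width: 0.0641
```

```bash
python3 -m creep '[{"delta_pos":[0,0,0.0005],"angular":[0,0,0],"claw":0.35},{"delta_pos":[0,0,0.001],"angular":[0,0,0],"claw":0.35},{"delta_pos":[0,0,0.001],"angular":[0,0,0],"claw":0.35}]'
```

```text
clock: 21.15
position: [0.4554, 0.2736, 0.012]
eef_rot: [0.906, 0.423, 0.001, -0.0]
ft_force: [-1.7, -0.8, 6.5]
gripper_width: 0.0643
```

Contact came at the expected height (z = 12.0 mm, 6.5 N). I'll release and retreat.

```bash
python3 -m creep '[{"delta_pos":[0,0,0],"angular":[0,0,0],"claw":0.2},{"delta_pos":[0,0,0],"angular":[0,0,0],"claw":0.05},{"delta_pos":[0,0,0],"angular":[0,0,0],"claw":0},{"delta_pos":[0,0,0],"angular":[0,0,0],"claw":0}]'
python3 -m creep '[{"delta_pos":[0,0,-0.01],"angular":[0,0,0],"claw":0},{"delta_pos":[0,0,-0.03],"angular":[0,0,0],"claw":0},{"delta_pos":[-0.01,0,-0.065],"angular":[0,0,0],"claw":0},{"delta_pos":[-0.025,0,-0.105],"angular":[0,0,0],"claw":0},{"delta_pos":[-0.04,0,-0.145],"angular":[0,0,0],"claw":0}]'
python3 -m creep '[{"delta_pos":[0,0,-0.01],"angular":[0,0,0],"claw":0},{"delta_pos":[0,0,-0.01],"angular":[0,0,0],"claw":0}]'
python3 w.py w7 ring_large amber_lens_large large_bezel
```

```text
clock: 21.55
position: [0.4544, 0.2731, 0.0106]
eef_rot: [0.906, 0.423, -0.0, -0.0]
ft_force: [-0.3, 0.1, -0.2]
gripper_width: 0.0854
clock: 22.05
position: [0.4282, 0.242, 0.1576]
eef_rot: [0.906, 0.423, -0.0, -0.0]
ft_force: [1.7, -1.0, -0.1]
gripper_width: 0.0856
clock: 22.25
position: [0.4305, 0.2431, 0.1692]
eef_rot: [0.906, 0.423, 0.003, 0.0]
ft_force: [-0.9, -0.7, 0.2]
gripper_width: 0.0853
[0.4295 0.2428 0.1669] [ 0.906  0.423  0.001 -0.   ] 22.3
ring_large 0.68 [297. 170.] mid [0.4544 0.2739] ext [0.062 0.06  0.01 ] z [0.017 0.027] circ [0.4536 0.2728]
ring_large 0.46 [486. 151.] mid [0.5999 0.1458] ext [0.09  0.09  0.012] z [0.001 0.014] circ [0.5983 0.1483]
amber_lens_large 0.55 [283. 147.] mid [0.4548 0.2753] ext [0.039 0.038 0.019] z [0.013 0.032] circ [0.454  0.2735]
large_bezel 0.85 [287. 113.] mid [0.4556 0.2749] ext [0.12  0.12  0.013] z [0.001 0.014] circ [0.4585 0.2789]
```

View pics/w7.png

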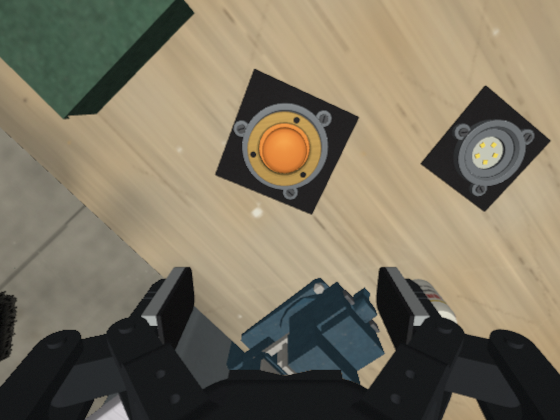

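The large lamp is assembled: the ring sits concentric round the dome at px (285,148), with its top at about 27 mm. Next is the small lens.

```bash
python3 -c "
from h import *
go(.56,-.39,.165,50)"
```

```text
delta [-0.3996  0.5074 -0.0007] ang [-0.08  0.16  0.02] dist 0.646 t 22.45
```

```bash
python3 -m creep '[{"delta_pos":[-0.02,0.025,0],"angular":[0,0,0],"claw":0},{"delta_pos":[-0.048,0.061,0],"angular":[0,0,0],"claw":0},{"delta_pos":[-0.076,0.097,0],"angular":[0,0,0],"claw":0},{"delta_pos":[-0.104,0.132,0],"angular":[0,0,0],"claw":0},{"delta_pos":[-0.132,0.168,0],"angular":[0,0,0],"claw":0}]'
python3 -m creep '[{"delta_pos":[-0.028,0.036,0],"angular":[0,0,0],"claw":0},{"delta_pos":[-0.056,0.072,0],"angular":[0,0,0],"claw":0},{"delta_pos":[-0.084,0.107,0],"angular":[0,0,0],"claw":0},{"delta_pos":[-0.112,0.143,0],"angular":[0,0,0],"claw":0},{"delta_pos":[-0.14,0.179,0],"angular":[0,0,0],"claw":0}]'
python3 -m creep '[{"delta_pos":[-0.028,0.036,0],"angular":[0,0,0],"claw":0},{"delta_pos":[-0.056,0.072,0],"angular":[0,0,0],"claw":0},{"delta_pos":[-0.084,0.107,0],"angular":[0,0,0],"claw":0},{"delta_pos":[-0.112,0.143,0],"angular":[0,0,0],"claw":0},{"delta_pos":[-0.127,0.16,0],"angular":[0,0,0],"claw":0}]'
python3 -m creep '[{"delta_pos":[0,0,0],"angular":[0,0,0],"claw":0},{"delta_pos":[0,0,0],"angular":[0,0,0],"claw":0},{"delta_pos":[0,0,0],"angular":[0,0,0],"claw":0}]'
python3 w.py w8 amber_lens_small
```

```text
clock: 22.95
position: [0.4719, 0.0319, 0.1639]
eef_rot: [0.906, 0.423, -0.001, -0.001]
ft_force: [1.4, 0.5, 0.2]
gripper_width: 0.0854
clock: 23.45
position: [0.5192, -0.1903, 0.1636]
eef_rot: [0.906, 0.423, -0.001, -0.001]
ft_force: [0.8, 0.4, 1.1]
gripper_width: 0.0853
clock: 23.95
position: [0.56, -0.3919, 0.1626]
eef_rot: [0.907, 0.422, -0.001, -0.001]
ft_force: [0.2, 0.9, 0.5]
gripper_width: 0.0851
clock: 24.25
position: [0.5607, -0.3875, 0.1644]
eef_rot: [0.906, 0.423, -0.0, -0.001]
ft_force: [0.7, 0.0, 0.3]
gripper_width: 0.0854
[ 0.5609 -0.3875  0.1649] [ 0.906  0.423 -0.    -0.001] 24.3
amber_lens_small 0.66 [287. 161.] mid [ 0.5784 -0.3663] ext [0.035 0.034 0.023] z [0.001 0.024] circ [ 0.579  -0.3658]
```

View pics/w8.png

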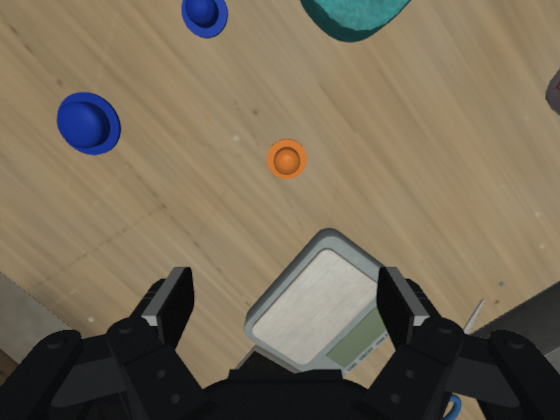

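```bash
python3 -m creep '[{"delta_pos":[0.015,0,0.03],"angular":[0,0,0],"claw":0},{"delta_pos":[0.028,0,0.065],"angular":[0,0,0],"claw":0},{"delta_pos":[0.028,0,0.095],"angular":[0,0,0],"claw":0},{"delta_pos":[0.028,0,0.115],"angular":[0,0,0],"claw":0},{"delta_pos":[0.028,0,0.125],"angular":[0,0,0],"claw":0}]' 25
python3 -m creep '[{"delta_pos":[0,0,0.008],"angular":[0,0,0],"claw":0.1},{"delta_pos":[0,0,0.016],"angular":[0,0,0],"claw":0.2},{"delta_pos":[0,0,0.024],"angular":[0,0,0],"claw":0.3},{"delta_pos":[0,0,0.029],"angular":[0,0,0],"claw":0.4},{"delta_pos":[0,0,0.029],"angular":[0,0,0],"claw":0.4}]'
python3 -m creep '[{"delta_pos":[0,0,0],"angular":[0,0,0],"claw":0.4},{"delta_pos":[0,0,0],"angular":[0,0,0],"claw":0.4}]'
```

```text
clock: 24.85
position: [0.5778, -0.3653, 0.0381]
eef_rot: [0.906, 0.423, -0.001, -0.002]
ft_force: [0.3, 0.2, 0.7]
gripper_width: 0.0849
clock: 25.35
position: [0.5785, -0.3674, 0.0111]
eef_rot: [0.906, 0.423, -0.0, -0.0]
ft_force: [0.1, -0.2, 0.1]
gripper_width: 0.0511
clock: 25.55
position: [0.5793, -0.3679, 0.0124]
eef_rot: [0.906, 0.423, 0.0, 0.0]
ft_force: [0.1, 0.4, 0.2]
gripper_width: 0.051
```

```bash
python3 -m creep '[{"delta_pos":[0.001,-0.001,0.002],"angular":[0,0,0],"claw":0.5},{"delta_pos":[0.001,-0.001,0.0035],"angular":[0,0,0],"claw":0.6},{"delta_pos":[0.001,-0.001,0.0035],"angular":[0,0,0],"claw":0.8},{"delta_pos":[0.001,-0.001,0.0035],"angular":[0,0,0],"claw":0.8},{"delta_pos":[0.001,-0.001,0.0035],"angular":[0,0,0],"claw":0.8}]'
python3 -m creep '[{"delta_pos":[0,0,0],"angular":[0,0,0],"claw":0.8},{"delta_pos":[0,0,0],"angular":[0,0,0],"claw":0.4},{"delta_pos":[0,0,0],"angular":[0,0,0],"claw":0.4},{"delta_pos":[0,0,0],"angular":[0,0,-8],"claw":0.4},{"delta_pos":[0,0,0],"angular":[0,0,-16],"claw":0.4}]'
```

```text
clock: 26.05
position: [0.5788, -0.3662, 0.0082]
eef_rot: [0.906, 0.423, -0.0, -0.0]
ft_force: [-0.7, -0.1, 0.2]
gripper_width: 0.0227
clock: 26.55
position: [0.5788, -0.3662, 0.0083]
eef_rot: [0.837, 0.547, 0.0, 0.0]
ft_force: [0.3, 0.9, -0.5]
gripper_width: 0.0513
```

```bash
python3 -m creep '[{"delta_pos":[0,0,0],"angular":[0,0,-8],"claw":0.4},{"delta_pos":[0,0,0],"angular":[0,0,-16],"claw":0.4},{"delta_pos":[0,0,0],"angular":[0,0,-24],"claw":0.4},{"delta_pos":[0,0,0],"angular":[0,0,-32],"claw":0.4},{"delta_pos":[0,0,0],"angular":[0,0,-40],"claw":0.4}]'
python3 -m creep '[{"delta_pos":[0,0,0],"angular":[0,0,-8],"claw":0.4},{"delta_pos":[0,0,0],"angular":[0,0,-16],"claw":0.4},{"delta_pos":[0,0,0],"angular":[0,0,-24],"claw":0.4},{"delta_pos":[0,0,0],"angular":[0,0,-24],"claw":0.6},{"delta_pos":[0,0,0],"angular":[0,0,-24],"claw":0.8}]'
python3 -m creep '[{"delta_pos":[0,0,0],"angular":[0,0,0],"claw":0.8},{"delta_pos":[0,0,0],"angular":[0,0,0],"claw":0.8},{"delta_pos":[0,0,0],"angular":[0,0,0],"claw":0.8}]' 30
python3 -c "
from h import *
print(get_state()['position']);go(.6018,.145,.17,130);go(.6018,.145,.17,90)"
```

```text
clock: 27.05
position: [0.5788, -0.3662, 0.0083]
eef_rot: [0.599, 0.8, 0.0, 0.0]
ft_force: [0.4, 0.2, -0.0]
gripper_width: 0.0513
clock: 27.55
position: [0.5789, -0.3662, 0.0083]
eef_rot: [0.424, 0.905, 0.0, 0.0]
ft_force: [-0.7, 1.5, 8.2]
gripper_width: 0.0231
clock: 27.85
position: [0.579, -0.3663, 0.0085]
eef_rot: [0.423, 0.906, -0.0, 0.0]
ft_force: [0.2, -0.3, 1.9]
gripper_width: 0.0222
[ 0.57895423 -0.36631548  0.00851555]
delta [ 0.3773  0.3458 -0.1616] ang [ 0.01  0.02 -0.06] dist 0.537 t 27.85
delta [ 0.3773  0.3458 -0.1616] ang [1.000e-02 2.000e-02 3.994e+01] dist 0.537 t 27.85
```

```bash
python3 -m creep '[{"delta_pos":[0,0,-0.02],"angular":[0,0,0],"claw":0.8},{"delta_pos":[0,0,-0.05],"angular":[0,0,0],"claw":0.8},{"delta_pos":[0.01,0.009,-0.09],"angular":[0,0,0],"claw":0.8},{"delta_pos":[0.025,0.023,-0.125],"angular":[0,0,0],"claw":0.8},{"delta_pos":[0.05,0.046,-0.15],"angular":[0,0,0],"claw":0.8}]' 40
python3 -m creep '[{"delta_pos":[0.03,0.028,-0.01],"angular":[0,0,0],"claw":0.8},{"delta_pos":[0.062,0.057,-0.01],"angular":[0,0,0],"claw":0.8},{"delta_pos":[0.095,0.087,-0.01],"angular":[0,0,0],"claw":0.8},{"delta_pos":[0.128,0.117,-0.01],"angular":[0,0,0],"claw":0.8},{"delta_pos":[0.16,0.147,-0.01],"angular":[0,0,0],"claw":0.8}]'
python3 -m creep '[{"delta_pos":[0.033,0.03,0],"angular":[0,0,0],"claw":0.8},{"delta_pos":[0.066,0.06,0],"angular":[0,0,0],"claw":0.8},{"delta_pos":[0.098,0.095,0],"angular":[0,0,0],"claw":0.8},{"delta_pos":[0.12,0.125,0],"angular":[0,0,0],"claw":0.8},{"delta_pos":[0.13,0.153,0],"angular":[0,0,0],"claw":0.8}]'
python3 -m creep '[{"delta_pos":[0,0,0],"angular":[0,0,0],"claw":0.8},{"delta_pos":[0,0,0],"angular":[0,0,0],"claw":0.8},{"delta_pos":[0,0,0],"angular":[0,0,0],"claw":0.8}]'
python3 w.py w9 small_bezel amber_lens_small; python3 -c "
from rim import *
print(rim(snapshot('wrist'),(.6015,.1445),.027))
go(.6018,.145,.0165,130)"
```

```text
clock: 28.35
position: [0.5824, -0.2997, 0.1614]
eef_rot: [0.424, 0.906, -0.0, 0.002]
ft_force: [-0.0, 0.6, -0.6]
gripper_width: 0.022
clock: 28.85
position: [0.5912, -0.0794, 0.1682]
eef_rot: [0.423, 0.906, 0.0, -0.0]
ft_force: [0.0, -0.3, -0.1]
gripper_width: 0.0219
clock: 29.35
position: [0.6246, 0.1196, 0.1683]
eef_rot: [0.422, 0.907, 0.0, -0.0]
ft_force: [-0.1, -0.7, -0.7]
gripper_width: 0.0219
clock: 29.65
position: [0.6249, 0.1159, 0.168]
eef_rot: [0.423, 0.906, -0.0, -0.0]
ft_force: [0.2, -0.0, -1.4]
gripper_width: 0.022
[0.6249 0.1157 0.1681] [ 0.423  0.906 -0.    -0.   ] 29.7
small_bezel 0.84 [286. 147.] mid [0.5997 0.1445] ext [0.089 0.088 0.012] z [0.001 0.013] circ [0.5968 0.1468]
small_bezel 0.58 [525. 100.] mid [0.7436 0.3228] ext [0.086 0.081 0.012] z [0.001 0.013] circ [0.737  0.3249]
amber_lens_small 0.8 [284. 263.] mid [0.6201 0.12  ] ext [0.028 0.028 0.021] z [0.162 0.183] circ [0.6779 0.0505]
(array([0.6004, 0.1443]), np.int64(1497), np.float64(0.0125))
delta [0.0375 0.001  0.1519] ang [-0.    0.   -0.07] dist 0.156 t 29.85
```

View pics/w9.png

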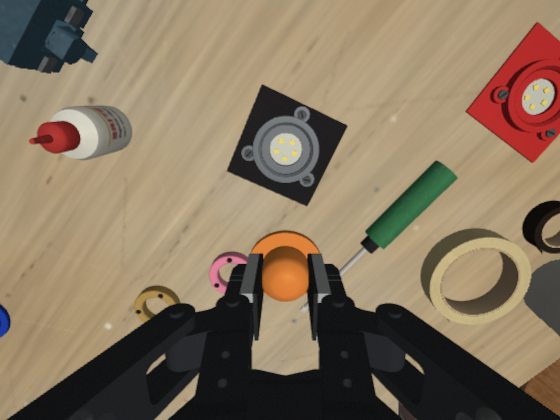

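```bash
python3 -m creep '[{"delta_pos":[0.02,0,0.02],"angular":[0,0,0],"claw":0.8},{"delta_pos":[0.037,0,0.05],"angular":[0,0,0],"claw":0.8},{"delta_pos":[0.038,0,0.08],"angular":[0,0,0],"claw":0.8},{"delta_pos":[0.038,0,0.105],"angular":[0,0,0],"claw":0.8},{"delta_pos":[0.038,0,0.118],"angular":[0,0,0],"claw":0.8}]'
python3 -m creep '[{"delta_pos":[0,0,0.008],"angular":[0,0,0],"claw":0.8},{"delta_pos":[0,0,0.008],"angular":[0,0,0],"claw":0.8},{"delta_pos":[0,0,0.008],"angular":[0,0,0],"claw":0.8},{"delta_pos":[0,0,0.008],"angular":[0,0,0],"claw":0.8}]'
python3 w.py w10 small_bezel amber_lens_small; python3 -c "
from h import *
go(.6006,.1444,.0165,130)"
```

```text
clock: 30.35
position: [0.599, 0.1451, 0.0476]
eef_rot: [0.423, 0.906, -0.001, -0.001]
ft_force: [-0.6, -1.1, -1.3]
gripper_width: 0.022
clock: 30.75
position: [0.6021, 0.1459, 0.044]
eef_rot: [0.423, 0.906, 0.001, 0.001]
ft_force: [0.2, -0.9, -0.5]
gripper_width: 0.0216
[0.6019 0.1459 0.0439] [0.423 0.906 0.001 0.001] 30.8
small_bezel 0.67 [275. 214.] mid [0.5962 0.145 ] ext [0.086 0.093 0.012] z [0.001 0.013] circ [0.5983 0.1493]
small_bezel 0.58 [287. 264.] mid [0.5966 0.1507] ext [0.026 0.026 0.02 ] z [0.039 0.06 ] circ [0.6124 0.1328]
amber_lens_small 0.82 [283. 263.] mid [0.5966 0.1505] ext [0.027 0.027 0.02 ] z [0.039 0.06 ] circ [0.6121 0.1328]
delta [-0.0005 -0.0017  0.0269] ang [0.08 0.05 0.01] dist 0.027 t 30.9
```

View pics/w10.png

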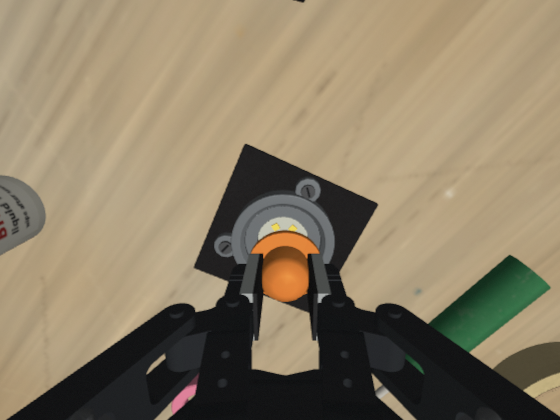

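```bash
python3 -m creep '[{"delta_pos":[-0.0005,-0.0015,0.006],"angular":[0,0,0],"claw":0.8},{"delta_pos":[-0.0005,-0.0015,0.012],"angular":[0,0,0],"claw":0.8},{"delta_pos":[-0.0005,-0.0015,0.018],"angular":[0,0,0],"claw":0.8},{"delta_pos":[-0.0005,-0.0015,0.021],"angular":[0,0,0],"claw":0.8},{"delta_pos":[-0.0005,-0.0015,0.023],"angular":[0,0,0],"claw":0.8}]'
python3 -m creep '[{"delta_pos":[0,0,0.001],"angular":[0,0,0],"claw":0.8},{"delta_pos":[0,0,0.002],"angular":[0,0,0],"claw":0.8},{"delta_pos":[0,0,0.003],"angular":[0,0,0],"claw":0.8},{"delta_pos":[0,0,0.003],"angular":[0,0,0],"claw":0.8}]'
python3 -m creep '[{"delta_pos":[0,0,0.0005],"angular":[0,0,0],"claw":0.8},{"delta_pos":[0,0,0.001],"angular":[0,0,0],"claw":0.8},{"delta_pos":[0,0,0.001],"angular":[0,0,0],"claw":0.8}]'
```

```text
clock: 31.4
position: [0.5994, 0.1444, 0.0184]
eef_rot: [0.423, 0.906, -0.0, -0.001]
ft_force: [-0.2, -0.0, 0.0]
gripper_width: 0.0221
clock: 31.8
position: [0.6002, 0.1445, 0.0166]
eef_rot: [0.423, 0.906, 0.0, 0.0]
ft_force: [0.7, 0.8, -0.0]
gripper_width: 0.0218
clock: 32.1
position: [0.6008, 0.1446, 0.0165]
eef_rot: [0.423, 0.906, 0.0, 0.001]
ft_force: [-1.7, -0.0, 6.3]
gripper_width: 0.0215
```

Contact came at the expected height, so I'll release and look.

```bash
python3 -m creep '[{"delta_pos":[0,0,0],"angular":[0,0,0],"claw":0.65},{"delta_pos":[0,0,0],"angular":[0,0,0],"claw":0.5},{"delta_pos":[0,0,0],"angular":[0,0,0],"claw":0.35},{"delta_pos":[0,0,0],"angular":[0,0,0],"claw":0.35},{"delta_pos":[0,0,0],"angular":[0,0,0],"claw":0.35}]'
python3 -m creep '[{"delta_pos":[0,0,-0.01],"angular":[0,0,0],"claw":0.35},{"delta_pos":[0,0,-0.03],"angular":[0,0,0],"claw":0.2},{"delta_pos":[-0.01,0,-0.065],"angular":[0,0,0],"claw":0},{"delta_pos":[-0.025,0,-0.105],"angular":[0,0,0],"claw":0},{"delta_pos":[-0.04,0,-0.145],"angular":[0,0,0],"claw":0}]'
python3 -m creep '[{"delta_pos":[0,0,-0.01],"angular":[0,0,0],"claw":0},{"delta_pos":[0,0,-0.01],"angular":[0,0,0],"claw":0}]'
python3 w.py w11 ring_small amber_lens_small small_bezel; python3 -c "
from h import *
go(.602,-.0815,.165,130)
go(.602,-.0815,.165,90)"
```

```text
clock: 32.6
position: [0.5998, 0.1444, 0.0151]
eef_rot: [0.423, 0.906, -0.0, -0.0]
ft_force: [0.1, 0.7, -0.2]
gripper_width: 0.0554
clock: 33.1
position: [0.6256, 0.1136, 0.1624]
eef_rot: [0.422, 0.906, -0.0, -0.0]
ft_force: [1.4, -0.5, 0.5]
gripper_width: 0.0851
clock: 33.3
position: [0.6277, 0.1137, 0.1741]
eef_rot: [0.423, 0.906, 0.002, 0.003]
ft_force: [-0.3, 0.2, 0.2]
gripper_width: 0.0855
[0.6261 0.1139 0.1712] [0.423 0.906 0.001 0.001] 33.35
ring_small 0.65 [226. 277.] mid [0.6413 0.0056] ext [0.044 0.046 0.012] z [0.001 0.013] circ [0.6414 0.0056]
ring_small 0.58 [214. 354.] mid [ 0.6933 -0.0968] ext [0.045 0.044 0.012] z [0.    0.013] circ [ 0.6936 -0.0976]
ring_small 0.57 [143. 291.] mid [ 0.5835 -0.0071] ext [0.009 0.18  0.199] z [-0.     0.199] circ [ 0.5871 -0.0805]
amber_lens_small 0.63 [282. 145.] mid [0.5996 0.1443] ext [0.034 0.034 0.02 ] z [0.012 0.032] circ [0.6    0.1439]
amber_lens_small 0.26 [ 85. 127.] mid [0.4648 0.0565] ext [0.035 0.033 0.086] z [0.007 0.093] circ [0.446  0.0329]
small_bezel 0.91 [291. 125.] mid [0.5995 0.1443] ext [0.092 0.092 0.013] z [0.001 0.013] circ [0.5966 0.1471]
small_bezel 0.62 [520.  93.] mid [0.7433 0.3231] ext [0.086 0.081 0.012] z [0.001 0.013] circ [0.7371 0.325 ]
delta [-0.1355 -0.1427  0.0029] ang [-0.18 -0.13  0.03] dist 0.197 t 33.5
delta [-0.1355 -0.1427  0.0029] ang [-0.22 -0.06 40.03] dist 0.197 t 33.5
```

View pics/w11.png

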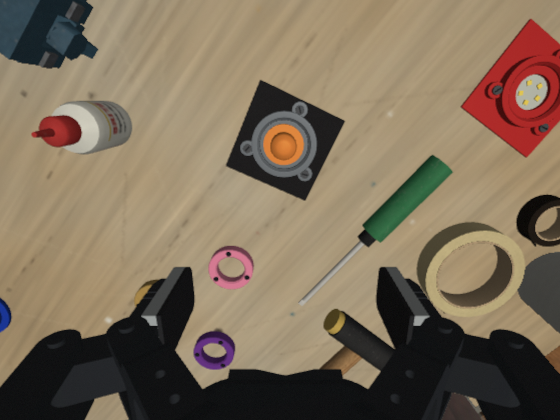

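The small lens is seated and concentric at px (284,146). Next is the brass small ring, not the pink or purple one.

```bash
python3 -m creep '[{"delta_pos":[-0.025,-0.025,0],"angular":[0,0,8],"claw":0},{"delta_pos":[-0.058,-0.058,0],"angular":[0,0,16],"claw":0},{"delta_pos":[-0.09,-0.09,0],"angular":[0,0,24],"claw":0},{"delta_pos":[-0.122,-0.122,0],"angular":[0,0,32],"claw":0},{"delta_pos":[-0.152,-0.154,0],"angular":[0,0,40],"claw":0}]'
python3 -m creep '[{"delta_pos":[-0.018,0,0],"angular":[0,0,0],"claw":0},{"delta_pos":[-0.018,0,0],"angular":[0,0,0],"claw":0},{"delta_pos":[-0.018,0,0],"angular":[0,0,0],"claw":0}]'
python3 w.py w12 ring_small; python3 -c "
from h import *
go(.602,-.0815,.03,90)"
```

```text
clock: 34.0
position: [0.6039, -0.1026, 0.1681]
eef_rot: [0.709, 0.705, -0.001, -0.001]
ft_force: [0.6, -1.0, 0.2]
gripper_width: 0.0853
clock: 34.3
position: [0.6049, -0.1188, 0.1689]
eef_rot: [0.707, 0.708, -0.0, -0.001]
ft_force: [-0.4, -0.2, -0.1]
gripper_width: 0.0854
[ 0.6051 -0.1182  0.1692] [ 0.706  0.708 -0.    -0.001] 34.35
ring_small 0.76 [393. 172.] mid [ 0.6929 -0.0976] ext [0.045 0.045 0.011] z [0.002 0.013] circ [ 0.6934 -0.0972]
ring_small 0.69 [343.  38.] mid [0.6413 0.0047] ext [0.044 0.045 0.011] z [0.002 0.013] circ [0.6403 0.0059]
ring_small 0.68 [287. 162.] mid [ 0.6031 -0.0818] ext [0.045 0.046 0.014] z [-0.001  0.013] circ [ 0.603  -0.0817]
delta [ 0.0362 -0.0031  0.1395] ang [-0.07 -0.05  0.16] dist 0.144 t 34.4
```

View pics/w12.png

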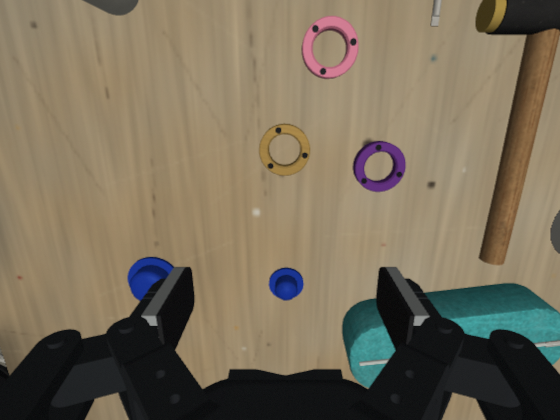

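```bash
python3 -m creep '[{"delta_pos":[0.02,-0.002,0.03],"angular":[0,0,0],"claw":0},{"delta_pos":[0.036,-0.002,0.065],"angular":[0,0,0],"claw":0.1},{"delta_pos":[0.036,-0.002,0.095],"angular":[0,0,0],"claw":0.15},{"delta_pos":[0.036,-0.002,0.12],"angular":[0,0,0],"claw":0.15},{"delta_pos":[0.036,-0.002,0.135],"angular":[0,0,0],"claw":0.15}]' 25
python3 -m creep '[{"delta_pos":[0,0,0.008],"angular":[0,0,0],"claw":0.15},{"delta_pos":[0,0,0.016],"angular":[0,0,0],"claw":0.15},{"delta_pos":[0,0,0.024],"angular":[0,0,0],"claw":0.15},{"delta_pos":[0,0,0.03],"angular":[0,0,0],"claw":0.15},{"delta_pos":[0,0,0.03],"angular":[0,0,0],"claw":0.15}]'
python3 -m creep '[{"delta_pos":[0,0,0],"angular":[0,0,0],"claw":0.15}]'
```

```text
clock: 34.9
position: [0.6019, -0.0813, 0.0325]
eef_rot: [0.706, 0.708, -0.001, -0.002]
ft_force: [0.1, 0.0, -0.7]
gripper_width: 0.0726
clock: 35.4
position: [0.6031, -0.0837, 0.0048]
eef_rot: [0.707, 0.707, -0.0, -0.0]
ft_force: [-0.7, -0.6, -0.3]
gripper_width: 0.0729
clock: 35.5
position: [0.6037, -0.0838, 0.0056]
eef_rot: [0.707, 0.707, 0.0, 0.0]
ft_force: [0.3, -0.4, 0.3]
gripper_width: 0.0727
```

```bash
python3 -m creep '[{"delta_pos":[0.002,0,0.002],"angular":[0,0,0],"claw":0.3},{"delta_pos":[0.002,0,0.004],"angular":[0,0,0],"claw":0.4},{"delta_pos":[0.002,0,0.004],"angular":[0,0,0],"claw":0.52},{"delta_pos":[0.002,0,0.004],"angular":[0,0,0],"claw":0.52},{"delta_pos":[0.002,0,0.004],"angular":[0,0,0],"claw":0.52}]'
python3 -m creep '[{"delta_pos":[0,0,0],"angular":[0,0,0],"claw":0.2},{"delta_pos":[0,0,0],"angular":[0,0,0],"claw":0.15},{"delta_pos":[0,0,0],"angular":[0,0,8],"claw":0.15},{"delta_pos":[0,0,0],"angular":[0,0,16],"claw":0.15},{"delta_pos":[0,0,0],"angular":[0,0,24],"claw":0.15}]'
python3 -m creep '[{"delta_pos":[0,0,0],"angular":[0,0,8],"claw":0.15},{"delta_pos":[0,0,0],"angular":[0,0,16],"claw":0.15},{"delta_pos":[0,0,0],"angular":[0,0,24],"claw":0.15},{"delta_pos":[0,0,0],"angular":[0,0,32],"claw":0.15},{"delta_pos":[0,0,0],"angular":[0,0,40],"claw":0.15}]'
python3 -m creep '[{"delta_pos":[0,0,0],"angular":[0,0,8],"claw":0.15},{"delta_pos":[0,0,0],"angular":[0,0,16],"claw":0.15},{"delta_pos":[0,0,0],"angular":[0,0,16],"claw":0.3},{"delta_pos":[0,0,0],"angular":[0,0,16],"claw":0.52},{"delta_pos":[0,0,0],"angular":[0,0,16],"claw":0.52}]'
python3 -m creep '[{"delta_pos":[0,0,0],"angular":[0,0,0],"claw":0.52},{"delta_pos":[0,0,0],"angular":[0,0,0],"claw":0.52},{"delta_pos":[0,0,0],"angular":[0,0,0],"claw":0.52}]' 35
python3 -c "
from h import *
print(get_state()['position']);go(.6005,.1445,.17,10);go(.6005,.1445,.17,50)"
```

```text
clock: 36.0
position: [0.6035, -0.0816, 0.0014]
eef_rot: [0.707, 0.707, 0.0, 0.0]
ft_force: [0.3, 0.6, 0.1]
gripper_width: 0.0471
clock: 36.5
position: [0.6034, -0.0816, 0.0012]
eef_rot: [0.84, 0.542, -0.0, -0.0]
ft_force: [0.1, 0.2, 0.6]
gripper_width: 0.0727
clock: 37.0
position: [0.6034, -0.0816, 0.0012]
eef_rot: [0.975, 0.222, -0.0, -0.0]
ft_force: [0.7, 0.3, -0.8]
gripper_width: 0.0726
clock: 37.5
position: [0.6036, -0.0817, 0.0015]
eef_rot: [0.996, 0.089, 0.0, 0.0]
ft_force: [-0.0, 0.7, 1.8]
gripper_width: 0.0467
clock: 37.8
position: [0.6037, -0.0817, 0.0016]
eef_rot: [0.996, 0.088, 0.0, 0.0]
ft_force: [-0.2, 0.2, 2.5]
gripper_width: 0.0469
[ 0.6037216  -0.08168054  0.00161075]
delta [ 0.0364 -0.2232 -0.1684] ang [ 0.01 -0.03  0.05] dist 0.282 t 37.8
delta [ 0.0364 -0.2232 -0.1684] ang [ 2.000e-02 -2.000e-02 -3.995e+01] dist 0.282 t 37.8
```

```bash
python3 -m creep '[{"delta_pos":[0,0,-0.02],"angular":[0,0,0],"claw":0.52},{"delta_pos":[0,0,-0.05],"angular":[0,0,0],"claw":0.52},{"delta_pos":[0,-0.01,-0.08],"angular":[0,0,0],"claw":0.52},{"delta_pos":[0.005,-0.03,-0.105],"angular":[0,0,0],"claw":0.52},{"delta_pos":[0.01,-0.065,-0.12],"angular":[0,0,0],"claw":0.52}]' 40
python3 -m creep '[{"delta_pos":[0.006,-0.04,0],"angular":[0,0,0],"claw":0.52},{"delta_pos":[0.013,-0.08,0],"angular":[0,0,0],"claw":0.52},{"delta_pos":[0.02,-0.12,0],"angular":[0,0,0],"claw":0.52},{"delta_pos":[0.0262,-0.15,0.01],"angular":[0,0,0],"claw":0.52},{"delta_pos":[0.0262,-0.158,0.03],"angular":[0,0,0],"claw":0.52}]'
python3 -m creep '[{"delta_pos":[0,0,0.02],"angular":[0,0,0],"claw":0.52},{"delta_pos":[0,0,0.03],"angular":[0,0,0],"claw":0.52},{"delta_pos":[0,0,0.03],"angular":[0,0,0],"claw":0.52},{"delta_pos":[0,0,0.03],"angular":[0,0,0],"claw":0.52},{"delta_pos":[0,0,0.03],"angular":[0,0,0],"claw":0.52}]'
python3 w.py w13 ring_small amber_lens_small; python3 -c "
from h import *
print(get_state()['position'],get_state()['gripper_width']);go(.6004,.1445,.0156,10)"
```

```text
clock: 38.3
position: [0.6032, -0.017, 0.1238]
eef_rot: [0.996, 0.086, 0.001, 0.001]
ft_force: [0.8, 0.4, 0.3]
gripper_width: 0.0462
clock: 38.8
position: [0.6014, 0.148, 0.0927]
eef_rot: [0.996, 0.089, 0.002, -0.001]
ft_force: [0.9, -1.1, -1.0]
gripper_width: 0.0461
clock: 39.3
position: [0.6014, 0.144, 0.0627]
eef_rot: [0.996, 0.087, 0.001, -0.0]
ft_force: [0.9, 0.1, -0.6]
gripper_width: 0.0469
[0.6014 0.144  0.0628] [ 0.996  0.087  0.001 -0.   ] 39.35
ring_small 0.69 [516. 208.] mid [0.6424 0.0066] ext [0.044 0.045 0.013] z [-0.     0.013] circ [0.6439 0.0071]
ring_small 0.57 [282. 291.] mid [0.6018 0.1444] ext [0.045 0.043 0.011] z [0.062 0.074] circ [0.5667 0.1384]
amber_lens_small 0.77 [284. 221.] mid [0.6005 0.146 ] ext [0.036 0.033 0.02 ] z [0.011 0.031] circ [0.6005 0.145 ]
[0.60116322 0.14411371 0.06249789] 0.04657815851946563
delta [-0.0008 -0.0005  0.0469] ang [ 0.   -0.11 -0.01] dist 0.047 t 39.45
```

View pics/w13.png

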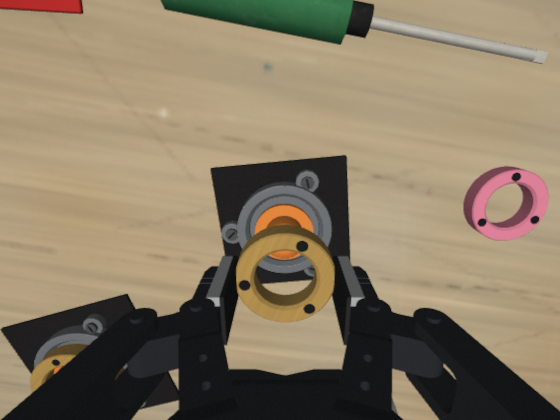

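The brass ring at px (286,277) lines up with the lens below it at (284,230). I'll lower it.

```bash
python3 -m creep '[{"delta_pos":[-0.0007,-0.0005,0.01],"angular":[0,0,0],"claw":0.52},{"delta_pos":[-0.0007,-0.0005,0.018],"angular":[0,0,0],"claw":0.52},{"delta_pos":[-0.0007,-0.0005,0.024],"angular":[0,0,0],"claw":0.52},{"delta_pos":[-0.0007,-0.0005,0.026],"angular":[0,0,0],"claw":0.52},{"delta_pos":[-0.0007,-0.0005,0.026],"angular":[0,0,0],"claw":0.52}]'
python3 -m creep '[{"delta_pos":[0,0,0.004],"angular":[0,0,0],"claw":0.52},{"delta_pos":[0,0,0.008],"angular":[0,0,0],"claw":0.52},{"delta_pos":[0,0,0.012],"angular":[0,0,0],"claw":0.52},{"delta_pos":[0,0,0.015],"angular":[0,0,0],"claw":0.52},{"delta_pos":[0,0,0.017],"angular":[0,0,0],"claw":0.52}]'
python3 -m creep '[{"delta_pos":[0,0,0.001],"angular":[0,0,0],"claw":0.52},{"delta_pos":[0,0,0.002],"angular":[0,0,0],"claw":0.52},{"delta_pos":[0,0,0.0025],"angular":[0,0,0],"claw":0.52},{"delta_pos":[0,0,0.0025],"angular":[0,0,0],"claw":0.52}]'
```

```text
clock: 39.95
position: [0.599, 0.1446, 0.0344]
eef_rot: [0.996, 0.087, -0.001, 0.0]
ft_force: [0.9, 0.1, -0.4]
gripper_width: 0.0463
clock: 40.45
position: [0.5993, 0.1446, 0.0178]
eef_rot: [0.996, 0.087, -0.0, 0.0]
ft_force: [0.6, 0.2, -0.2]
gripper_width: 0.0461
clock: 40.85
position: [0.5996, 0.1447, 0.0159]
eef_rot: [0.996, 0.087, 0.0, -0.0]
ft_force: [-0.1, 0.0, -0.8]
gripper_width: 0.0461
```

```bash
python3 -m creep '[{"delta_pos":[0,0,0.0005],"angular":[0,0,0],"claw":0.52},{"delta_pos":[0,0,0.001],"angular":[0,0,0],"claw":0.52},{"delta_pos":[0,0,0.0013],"angular":[0,0,0],"claw":0.52},{"delta_pos":[0,0,0.0013],"angular":[0,0,0],"claw":0.52}]'
```

```text
clock: 41.25
position: [0.6003, 0.1448, 0.0156]
eef_rot: [0.996, 0.087, 0.001, -0.0]
ft_force: [-1.8, -0.3, 6.2]
gripper_width: 0.0464
```

```bash
python3 -m creep '[{"delta_pos":[0,0,0],"angular":[0,0,0],"claw":0.4},{"delta_pos":[0,0,0],"angular":[0,0,0],"claw":0.25},{"delta_pos":[0,0,0],"angular":[0,0,0],"claw":0.1},{"delta_pos":[0,0,0],"angular":[0,0,0],"claw":0.1},{"delta_pos":[0,0,0],"angular":[0,0,0],"claw":0.1}]'
python3 -m creep '[{"delta_pos":[0,0,-0.01],"angular":[0,0,0],"claw":0.1},{"delta_pos":[0,0,-0.03],"angular":[0,0,0],"claw":0},{"delta_pos":[-0.01,0,-0.065],"angular":[0,0,0],"claw":0},{"delta_pos":[-0.025,0,-0.105],"angular":[0,0,0],"claw":0},{"delta_pos":[-0.04,0,-0.145],"angular":[0,0,0],"claw":0}]'
python3 -m creep '[{"delta_pos":[-0.01,0,-0.03],"angular":[0,0,0],"claw":0},{"delta_pos":[-0.01,0,-0.05],"angular":[0,0,0],"claw":0},{"delta_pos":[-0.01,0,-0.05],"angular":[0,0,0],"claw":0},{"delta_pos":[-0.01,0,-0.05],"angular":[0,0,0],"claw":0}]'
python3 w.py w14 ring_small amber_lens_small small_bezel ring_large amber_lens_large large_bezel flux_bottle screwdriver
python3 - <<'E'
from h import *
for cam in("top","scene"):
    s=snapshot(cam);C=cloud(s);cv2.imwrite(f"pics/{cam}9.png",s["color"])
    print(cam)
    for t in "blue_lens_large blue_lens_small flux_bottle screwdriver amber_lens_large ring_large amber_lens_small ring_small".split():
        for d in silhouettes(cam,t)[:2]:
            m=d["pixels"]&(s["range_z"]>0); p=C[m]
            if len(p)<5: continue
            lo=np.percentile(p,3,0);hi=np.percentile(p,97,0)
            print(t,round(d["p"],2),"mid",np.round((lo+hi)/2,4)[:2],"z",np.round([lo[2],hi[2]],3))
E
```

```text
clock: 41.75
position: [0.5994, 0.1446, 0.0143]
eef_rot: [0.996, 0.087, -0.0, 0.0]
ft_force: [1.0, 1.2, 0.5]
gripper_width: 0.0765
clock: 42.25
position: [0.5595, 0.1376, 0.1614]
eef_rot: [0.996, 0.087, -0.0, 0.0]
ft_force: [0.9, 0.4, -0.5]
gripper_width: 0.0856
clock: 42.65
position: [0.5506, 0.136, 0.2101]
eef_rot: [0.996, 0.087, 0.001, -0.0]
ft_force: [0.7, -0.8, -0.7]
gripper_width: 0.0852
[0.5499 0.1359 0.2087] [ 0.996  0.087 -0.     0.   ] 42.7
ring_small 0.97 [530.  75.] mid [ 0.6932 -0.0947] ext [0.045 0.042 0.013] z [0.    0.013] circ [ 0.6943 -0.0969]
ring_small 0.91 [297. 141.] mid [0.5993 0.145 ] ext [0.044 0.044 0.01 ] z [0.017 0.027] circ [0.5982 0.1448]
ring_small 0.57 [432. 120.] mid [0.6411 0.0061] ext [0.045 0.046 0.014] z [-0.001  0.013] circ [0.6414 0.006 ]
amber_lens_small 0.55 [287. 134.] mid [0.5986 0.145 ] ext [0.026 0.026 0.02 ] z [0.013 0.032] circ [0.5986 0.1445]
small_bezel 0.79 [281. 109.] mid [0.6008 0.145 ] ext [0.093 0.093 0.013] z [0.001 0.014] circ [0.6036 0.1456]
ring_large 0.83 [154. 223.] mid [0.4562 0.2732] ext [0.062 0.062 0.011] z [0.016 0.027]
[... 830 characters left out ...]
612 0.2485] z [0.017 0.03 ]
ring_small 0.48 mid [ 0.6946 -0.0995] z [0.005 0.018]
scene
blue_lens_large 0.53 mid [ 0.4606 -0.2213] z [0.004 0.028]
blue_lens_small 0.63 mid [0.4591 0.0566] z [0.007 0.086]
blue_lens_small 0.6 mid [ 0.6044 -0.2243] z [0.002 0.025]
flux_bottle 0.77 mid [0.4591 0.0571] z [0.003 0.085]
screwdriver 0.66 mid [0.7359 0.1319] z [-0.002  0.03 ]
amber_lens_large 0.7 mid [0.4556 0.2722] z [0.015 0.036]
ring_large 0.56 mid [0.4553 0.2744] z [0.015 0.03 ]
amber_lens_small 0.54 mid [ 0.4614 -0.2174] z [0.004 0.028]
amber_lens_small 0.46 mid [0.6005 0.1458] z [0.014 0.036]
ring_small 0.73 mid [0.642  0.0061] z [0.002 0.017]
ring_small 0.58 mid [0.5998 0.1457] z [0.012 0.031]
```

View pics/w14.png

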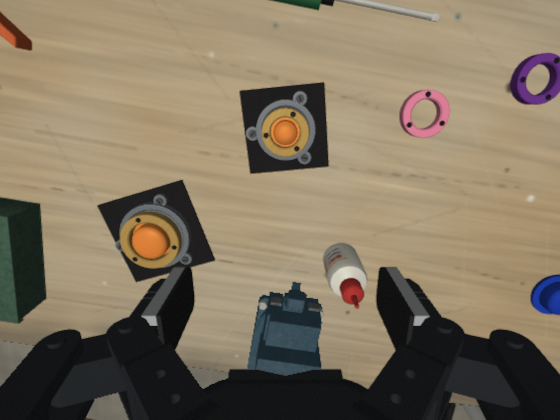

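Both lamps look concentric in the wrist view (px (285,130) and (150,240)). The bystanders haven't moved, the arm is clear and everything is at rest. I'll hand in.

```bash
python3 -c "
from plant import *
print(close_job(), get_state()['clock'])"
```

```text
the job is handed in; nothing more can be done
the job is handed in; nothing more can be done
```

Both amber lamps are assembled and the job is handed in, at about 43.5 s of the 118 s allowed. I gripped each lens and ring at two yaws to centre it in the jaws. Each was lowered until light contact (about 6 N), then released.

**Last checks**
- **Large lamp:** the wrist camera put the lens and ring within about 1 mm of the bezel centre. The dome top measured 32 mm and the ring top about 27 mm, against nominal 32 and 26 mm.
- **Small lamp:** the lens and ring measured about 2 mm from the bezel centre, with the same heights. The rings look level, though I did not measure tilt directly.
- **Bystanders:** the blue lenses, bottle and screwdriver show no displacement beyond camera noise of a few mm. The arm ended clear of everything.

**Disagreements**
- **Top view:** with the arm partly in the way, the networks found neither amber lens. They also put the large ring about 25 mm off and named a blue lens as the screwdriver.
- **Scene view:** they labelled the bottle as a blue lens and a blue lens as the small amber one.
- **Screwdriver in the wrist view:** its position looked shifted only because the screwdriver was cut off at the edge of the picture.
- I judged these to be errors, because the wrist pictures and the better scene detections agree with each other.

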